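# Load the spring tester with ring weights until its pointer stands between the marks

## Task

Check the spring in the spring tester: take the steel ring weights from their board one at a time, feel each one over the spindle of the tester's floating weight pan and lower it gently down on to the pan (or on to the ring below), never leaning hard on the tester or dropping a ring. Add rings, letting go of each, until the pointer comes to rest between the two long marks on the scale plate, and then stop. Leave the spare rings lying on their board and do not disturb the other things.

Things in the scene. Friction and masses are not known exactly. Their poses are not given: they have to be found in the camera images.
- tester: Spring tester fixed on the bench: grey base 150 (x) x 110 (y) x 16 mm, origin at the centre of its underside. A cup 54 mm across, 46 mm high, at its middle holds the coil spring, which carries the round steel weight pan (60 mm across) with its upright spindle. An aluminium scale plate stands at its +x side. Pressing or knocking it with more than 15 N spoils the spring.
- pan_nominal (a point): Fixed point on the tester's centre line, 98 mm above the bench: middle of the pan's upper face at plunger = 0 if the pan stood central. It does not: the unguided pan and spindle stand up to 7 mm off it in the tester's x and 7 mm in y, differently each time, unmeasured, held by friction against about 3.5 N sideways. Find the spindle by touch or sight.
- spindle_nominal (a point): Same, 50 mm higher (148 mm): where the spindle's top would be at plunger = 0 if central. Spindle: steel, 12 mm diameter, 50 mm tall above the pan, flat top with a 1 mm chamfer, sinks and floats with the pan. A level ring pressed lightly on the spindle's top drops over it once its centre comes within about 1.5 mm of the spindle's.
- scale_mid (a point): Middle of the scale plate's outer (+x) face, half-way between the two long marks, 73 mm above the bench. Plate 30 mm wide, 3 mm thick, top 114 mm above the bench, 62 mm from the tester's centre line; the pan's thin pointer runs along it.
- plunger (a joint): How far the pan has sunk, in m: 0 top stop, 0.034 bottom stop; it stays level. The spring takes 0.19 N per mm: each ring sinks it about 5 mm (4.9 to 5.4). It starts at 7 to 13 mm, depending on the spring. The two long marks are at 19.5 and 26.5 mm, so two or three rings are needed.
- weight_board: Flat wooden board, 230 (its x) x 180 (its y) x 8 mm, fixed on the bench, origin at the centre of its underside; the four ring weights lie on it in a square of about 80 mm pitch, centred 25 mm towards -x from its middle.
- ring_a_mid (a point): Centre (half-way up, on the bore's axis) of one of four alike plain steel ring weights, round, outside diameter 40 mm, bore 16 mm, 12 mm thick, about 100 g; at the start it lies flat on the weight board (-x, +y corner), its centre 14 mm above the bench.
- ring_b_mid (a point): Centre (half-way up, on the bore's axis) of one of four alike plain steel ring weights, round, outside diameter 40 mm, bore 16 mm, 12 mm thick, about 100 g; at the start it lies flat on the weight board (-x, -y corner), its centre 14 mm above the bench.
- ring_c_mid (a point): Centre (half-way up, on the bore's axis) of one of four alike plain steel ring weights, round, outside diameter 40 mm, bore 16 mm, 12 mm thick, about 100 g; at the start it lies flat on the weight board (+x, +y corner of the square), its centre 14 mm above the bench.
- ring_d_mid (a point): Centre (half-way up, on the bore's axis) of one of four alike plain steel ring weights, round, outside diameter 40 mm, bore 16 mm, 12 mm thick, about 100 g; at the start it lies flat on the weight board (+x, -y corner of the square), its centre 14 mm above the bench.
- slug: Bystander: solid upright brass slug without a bore, 24 mm diameter, 26 mm tall, at the +x end of the weight board; origin at the centre of its underside.
- hex_nut: Bystander: large loose hexagon nut, about 35 mm across, 14 mm thick, at the +x end of the weight board; origin at the centre of its underside. Not a weight.
- dish: Bystander: green ceramic dish of tiny springs, 68 mm across, 26 mm high, on the bench beside the tester, its centre about 105 mm from the tester's, on the tester's +y side; origin at the centre of its underside.
- loose_driver: Bystander: screwdriver 160 mm long lying on the bench at the left.
There are look-alikes about, which are no part of the job. What is shaped like the part that bears ring_b_mid but green or red is not meant.

How it is judged:
On the way, in this order (a step that is already met when the one before it is completed fails the run):
1. a first ring is over the spindle, down on the pan and let go ((((horizontal distance between ring_a_mid and tester below 0.013 m and height (world z) of ring_a_mid between 0.06 and 0.113 m and angle between ring_a_mid's own z axis and vertical below 0.12 rad) and contact force between the fingers and ring_a below 0.1 N) or ((horizontal distance between ring_b_mid and tester below 0.013 m and height (world z) of ring_b_mid between 0.06 and 0.113 m and angle between ring_b_mid's own z axis and vertical below 0.12 rad) and contact force between the fingers and ring_b below 0.1 N) or ((horizontal distance between ring_c_mid and tester below 0.013 m and height (world z) of ring_c_mid between 0.06 and 0.113 m and angle between ring_c_mid's own z axis and vertical below 0.12 rad) and contact force between the fingers and ring_c below 0.1 N) or ((horizontal distance between ring_d_mid and tester below 0.013 m and height (world z) of ring_d_mid between 0.06 and 0.113 m and angle between ring_d_mid's own z axis and vertical below 0.12 rad) and contact force between the fingers and ring_d below 0.1 N))), for 0.2 s.
2. a second ring is over the spindle, down on the first and let go ((((horizontal distance between ring_a_mid and tester below 0.013 m and height (world z) of ring_a_mid between 0.06 and 0.113 m and angle between ring_a_mid's own z axis and vertical below 0.12 rad) and (horizontal distance between ring_b_mid and tester below 0.013 m and height (world z) of ring_b_mid between 0.06 and 0.113 m and angle between ring_b_mid's own z axis and vertical below 0.12 rad) and contact force between the fingers and ring_a below 0.1 N and contact force between the fingers and ring_b below 0.1 N) or ((horizontal distance between ring_a_mid and tester below 0.013 m and height (world z) of ring_a_mid between 0.06 and 0.113 m and angle between ring_a_mid's own z axis and vertical below 0.12 rad) and (horizontal distance between ring_c_mid and tester below 0.013 m and height (world z) of ring_c_mid between 0.06 and 0.113 m and angle between ring_c_mid's own z axis and vertical below 0.12 rad) and contact force between the fingers and ring_a below 0.1 N and contact force between the fingers and ring_c below 0.1 N) or ((horizontal distance between ring_a_mid and tester below 0.013 m and height (world z) of ring_a_mid between 0.06 and 0.113 m and angle between ring_a_mid's own z axis and vertical below 0.12 rad) and (horizontal distance between ring_d_mid and tester below 0.013 m and height (world z) of ring_d_mid between 0.06 and 0.113 m and angle between ring_d_mid's own z axis and vertical below 0.12 rad) and contact force between the fingers and ring_a below 0.1 N and contact force between the fingers and ring_d below 0.1 N) or ((horizontal distance between ring_b_mid and tester below 0.013 m and height (world z) of ring_b_mid between 0.06 and 0.113 m and angle between ring_b_mid's own z axis and vertical below 0.12 rad) and (horizontal distance between ring_c_mid and tester below 0.013 m and height (world z) of ring_c_mid between 0.06 and 0.113 m and angle between ring_c_mid's own z axis and vertical below 0.12 rad) and contact force between the fingers and ring_b below 0.1 N and contact force between the fingers and ring_c below 0.1 N) or ((horizontal distance between ring_b_mid and tester below 0.013 m and height (world z) of ring_b_mid between 0.06 and 0.113 m and angle between ring_b_mid's own z axis and vertical below 0.12 rad) and (horizontal distance between ring_d_mid and tester below 0.013 m and height (world z) of ring_d_mid between 0.06 and 0.113 m and angle between ring_d_mid's own z axis and vertical below 0.12 rad) and contact force between the fingers and ring_b below 0.1 N and contact force between the fingers and ring_d below 0.1 N) or ((horizontal distance between ring_c_mid and tester below 0.013 m and height (world z) of ring_c_mid between 0.06 and 0.113 m and angle between ring_c_mid's own z axis and vertical below 0.12 rad) and (horizontal distance between ring_d_mid and tester below 0.013 m and height (world z) of ring_d_mid between 0.06 and 0.113 m and angle between ring_d_mid's own z axis and vertical below 0.12 rad) and contact force between the fingers and ring_c below 0.1 N and contact force between the fingers and ring_d below 0.1 N))), for 0.2 s.
At the end, for the whole second after the job is handed in: Pan at rest, pointer between the two long marks (plunger 19 to 27 mm). Every ring is either threaded flat on the spindle and stacked down on the pan (centre within 13 mm of the tester's centre line, under 113 mm above the bench) or still within 20 mm of where it began (value of joint plunger between 0.019 and 0.027 m and velocity of joint plunger between -0.005 and 0.005 m/s and ((horizontal distance between ring_a_mid and tester below 0.013 m and height (world z) of ring_a_mid between 0.06 and 0.113 m and angle between ring_a_mid's own z axis and vertical below 0.12 rad) or distance of ring_a_mid from where it was at the start of the episode below 0.02 m) and ((horizontal distance between ring_b_mid and tester below 0.013 m and height (world z) of ring_b_mid between 0.06 and 0.113 m and angle between ring_b_mid's own z axis and vertical below 0.12 rad) or distance of ring_b_mid from where it was at the start of the episode below 0.02 m) and ((horizontal distance between ring_c_mid and tester below 0.013 m and height (world z) of ring_c_mid between 0.06 and 0.113 m and angle between ring_c_mid's own z axis and vertical below 0.12 rad) or distance of ring_c_mid from where it was at the start of the episode below 0.02 m) and ((horizontal distance between ring_d_mid and tester below 0.013 m and height (world z) of ring_d_mid between 0.06 and 0.113 m and angle between ring_d_mid's own z axis and vertical below 0.12 rad) or distance of ring_d_mid from where it was at the start of the episode below 0.02 m) and linear speed of each of ring_a, ring_b, ring_c, ring_d below 0.02 m/s); the robot touches nothing.
It fails at once if the tester, its pan or spindle is pressed or struck with more than 15 N (contact force between tester and anything else above 15 N).
It fails at once if a ring is dropped: it falls freely by more than about 8 mm over the tester ((linear speed of ring_a above 0.4 m/s and horizontal distance between ring_a_mid and tester below 0.05 m and contact force between the fingers and ring_a below 0.1 N) or (linear speed of ring_b above 0.4 m/s and horizontal distance between ring_b_mid and tester below 0.05 m and contact force between the fingers and ring_b below 0.1 N) or (linear speed of ring_c above 0.4 m/s and horizontal distance between ring_c_mid and tester below 0.05 m and contact force between the fingers and ring_c below 0.1 N) or (linear speed of ring_d above 0.4 m/s and horizontal distance between ring_d_mid and tester below 0.05 m and contact force between the fingers and ring_d below 0.1 N)).
It fails at once if the slug, hexagon nut, dish of springs or screwdriver is moved by more than 20 mm (distance of any of slug, hex_nut, dish, loose_driver from where it was at the start of the episode above 0.02 m).
It also fails if it takes over 72 s, if anything falls off the work surface, if the arm or the gripper's body presses on something with over 40 N, if the wrist force passes 120 N, or if a joint passes its speed limit or range.

## Robot

A 6-joint arm with a two-finger parallel gripper is mounted at the origin on the work surface. World frame = base frame: x ahead of the robot, y to its left, z up, the work surface at z = 0. Lengths are in m, angles in rad, forces in N, time in s.
With the tool pointing down it reaches from about 0.25 to 0.725 m from the base axis. Payload 4 kg.
Tool frame: the origin (TCP) lies at the very end of the fingers, on their centre line; the grasp point (between the pads) lies 19 mm behind it; z points along the fingers, y is the direction in which the jaws open and shut (so a half turn about z gives the same grasp; the last joint's range is limited). The gripper opens to 85 mm and grips with 20 to 120 N. Pads are 22 mm wide; open, the fingers measure 114 mm over their backs; the gripper's body (76 mm by 85 mm) begins 54 mm behind the grasp point. The pads swing forward as they close: fully open they stand 13 mm farther back than shut.
Start: joints at [-1.1, 0.241, 0.005, 1.335, 0, 1.571], TCP at [0.227, -0.446, 0.231] pointing down, gripper open.
Joint ranges: [-2.72, 2.72], [-1.05, 1.87], [-1.09, 1.28], [-1.99, 2.15], [-1.42, 1.44], [-3.14, 3.14]. Speed limits (rad/s): [2.79, 2.79, 3.14, 3.14, 3.14, 3.14].

## Interface

Orientations are given as a unit quaternion [x, y, z, w].
In Python, from workcell import bot, camera gives the robot as it stands. The module is installed in compiled form; this text tells all that it offers.
- The arm moves only by the tool send_rows, never from a script. Its argument "deltas" is a list of rows, each an object with "grip": the opening, from 0 (shut) to 1 (fully open); "translation": the shift along the tool's x, y, z in m, a list of three; "twist": the turn, a rotation vector about the tool's x, y, z in degrees, a list of three. A call has 1 to 5 rows; each row is the pose to reach, as a shift and turn from the pose measured when the call began, along the tool's axes at that moment; what a row does not reach only later rows make up. A row lasts 1/8 s, in which the tool goes at most 62.5 mm and 10.7 degrees, less where a joint would pass 70% of its speed; a pose out of reach is approached as far as the arm can. A call with a gripper value outside its range is refused whole. The fingers move at their own pace and stop on an object; the grip force is fixed at half the most. Time passes only in rows, so rows that repeat a pose let the fingers close. It gives the time, the measured TCP pose, the force and the opening at its end, in the units of the state.
- bot.get_obs(): the state, without advancing time (a new reading comes with each control period).
- camera(name): name is "side" or "top" or "wrist"; returns a dict with "color" (400x640x3 uint8, blue, green, red), "intrinsics" (3x3 intrinsics, pixels), "k1" (the pictures are not rectified: a ray, as slopes to the right and down, at radius r is drawn at 1 + k1 r^2 times it, then the intrinsics apply), "xyz" and "rotation" of the camera in the world. Camera axes: x right, y down, z forward; pixel columns grow to the right and rows downward; lengths in m; the calibration is good to about 2 mm. A picture is of the moment at which its call begins. There is no depth.
- bot.job_done(): hands the job in, once; it reports no verdict.
The state is a dict: "clock": time; "joint_pos": joint angles; "joint_vel": joint speeds; "tau": joint torques, N m; "eef_pos": TCP position; "tool_rot": TCP orientation; "ft_force": force on the tool from outside, world axes, zero at the start; "ft_torque": the same for the moment, N m; "grip_width": finger opening in m.
Only numpy, scipy, OpenCV 4.12 (cv2) and the standard library are available. Lean on these libraries where they do the work, as an engineer would, in place of code of your own. Each camera call takes 0.05 s, during which the arm holds its last target.

## Working session

There is one attempt and no reset: what is moved stays moved. The work goes in short steps, Python scripts to look and compute and a tool call to move; the robot and the scene stay as the last step left them, time stands still between calls to the robot, and variables do not carry over. Pictures are saved under pics/ and viewed, and the job is handed in when it is done.

Besides the shell and the picture viewer there is one more tool, called in YAML: its name, and indented under it one key for each argument. send_rows: Moves the arm, as the interface text tells. Its arguments: {"type":"object","properties":{"deltas":{"type":"array","items":{"type":"object","properties":{"grip":{"type":"number"},"translation":{"type":"array","items":{"type":"number"}},"twist":{"type":"array","items":{"type":"number"}}}}}},"required":["deltas"]}

```bash
mkdir -p pics; cat > h.py <<'E'
import numpy as np, cv2
from workcell import bot, camera
from scipy.spatial.transform import Rotation as R
def ray(c,u,v):
    K=np.array(c["intrinsics"]);x=(u-K[0,2])/K[0,0];y=(v-K[1,2])/K[1,1]
    rd=np.hypot(x,y);r=rd
    for _ in range(30): r=rd/(1+c["k1"]*r*r)
    s=r/rd if rd>0 else 1
    M=np.array(c["rotation"])
    if M.shape!=(3,3): M=R.from_quat(M).as_matrix()
    d=M@np.array([x*s,y*s,1.]);return np.array(c["xyz"]),d
def atz(c,u,v,z):
    o,d=ray(c,u,v);return o+d*(z-o[2])/d[2]
def proj(c,p):
    M=np.array(c["rotation"])
    if M.shape!=(3,3): M=R.from_quat(M).as_matrix()
    q=M.T@(np.array(p)-np.array(c["xyz"]));x,y=q[0]/q[2],q[1]/q[2];k=1+c["k1"]*(x*x+y*y)
    K=np.array(c["intrinsics"]);return K[0,0]*x*k+K[0,2],K[1,1]*y*k+K[1,2]
def st():
    o=bot.get_obs();print("t",round(float(o["clock"]),3),"p",np.round(o["eef_pos"],4),"q",np.round(o["tool_rot"],4),"F",np.round(o["ft_force"],2),"T",np.round(o["ft_torque"],3),"g",round(float(o["grip_width"]),4));return o
def snap(n,f):
    c=camera(n);cv2.imwrite("pics/"+f,c["color"]);import pickle;pickle.dump(c,open("pics/"+f+".pkl","wb"));return c
def load(f):
    import pickle;return pickle.load(open("pics/"+f+".pkl","rb"))
def crop(f,x0,y0,x1,y1,s,out):
    im=cv2.imread("pics/"+f)[y0:y1,x0:x1];cv2.imwrite("pics/"+out,cv2.resize(im,None,fx=s,fy=s,interpolation=cv2.INTER_CUBIC))
E
python3 - <<'E'
from h import *
o=st();print(o["joint_pos"])
for n in("side","top","wrist"):
    c=snap(n,n+"0.png");print(n,c["xyz"],c["rotation"],c["intrinsics"],c["k1"])
E
```

```text
t 0.0 p [ 0.2265 -0.445   0.2304] q [ 9.724e-01  2.333e-01 -3.000e-04 -1.000e-03] F [0.14 0.95 0.57] T [ 0.001 -0.018 -0.033] g 0.0857
[-1.09993983e+00  2.41403645e-01  3.72318717e-03  1.33519693e+00
 -2.13288080e-05  1.57079278e+00]
side [-0.01420401 -0.98049258  0.84765   ] [ 0.84511034 -0.20929186  0.12985488 -0.47447143] [[502.57791162   0.         318.91776053]
 [  0.         502.57791162 206.15904063]
 [  0.           0.           1.        ]] -0.16464356445215486
top [0.34508213 0.11126073 1.51094079] [-0.7009268   0.70868008 -0.0583661   0.05538556] [[476.71045664   0.         318.86674173]
 [  0.         476.71045664 194.57614129]
 [  0.           0.           1.        ]] -0.030508458561958534
wrist [ 0.28820084 -0.41445655  0.37244988] [ 0.84462004 -0.51750801 -0.07254499  0.11636007] [[345.83038247   0.         322.99181331]
 [  0.         345.83038247 198.98716407]
 [  0.           0.           1.        ]] 0.007776942986948276
```

View pics/side0.png

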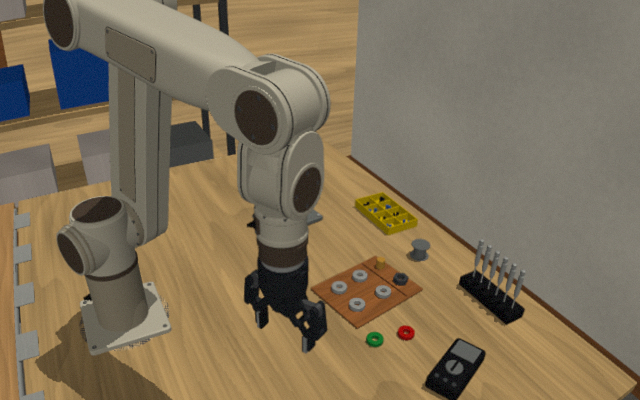

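View pics/top0.png

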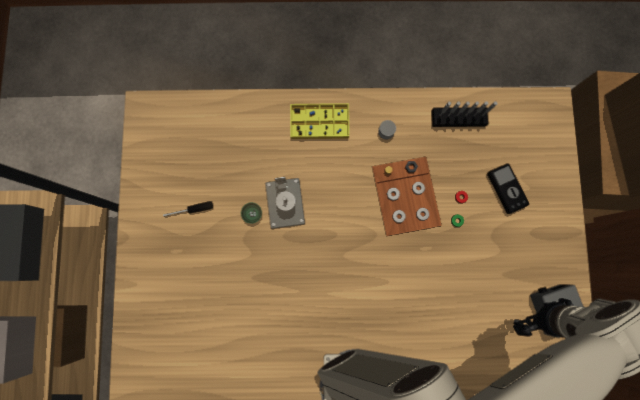

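View pics/wrist0.png

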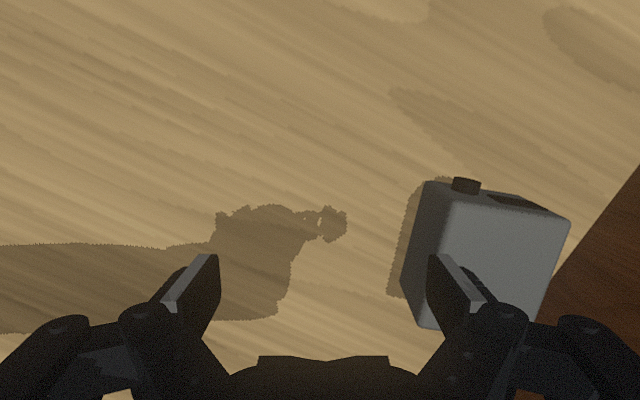

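The top picture shows the board around (407,195), with four grey rings at (394,194), (419,188), (399,216) and (423,214). The tester is at (285,203). The look-alikes are the red ring at (461,197), the green ring at (457,221) and the nut at (411,168). Next I'll enlarge it.

```bash
python3 - <<'E'
from h import *
crop("top0.png",235,145,475,250,3.3,"t0c.png")
c=load("top0.png")
for n,u,v,z in [("a",394,194,.02),("c",419,188,.02),("x",399,216,.02),("y",423,214,.02),("tester",285,203,.1),("red",461,197,.01),("green",457,221,.01),("dish",251,213,.02),("slug",389,171,.03),("nut",411,168,.02)]: print(n,np.round(atz(c,u,v,z),3))
E
```

```text
a [ 0.587 -0.135  0.02 ]
c [ 0.605 -0.215  0.02 ]
x [ 0.516 -0.148  0.02 ]
y [ 0.522 -0.224  0.02 ]
tester [0.55  0.206 0.1  ]
red [ 0.576 -0.351  0.01 ]
green [ 0.499 -0.334  0.01 ]
dish [0.531 0.318 0.02 ]
slug [ 0.659 -0.12   0.03 ]
nut [ 0.67  -0.193  0.02 ]
```

View pics/t0c.png

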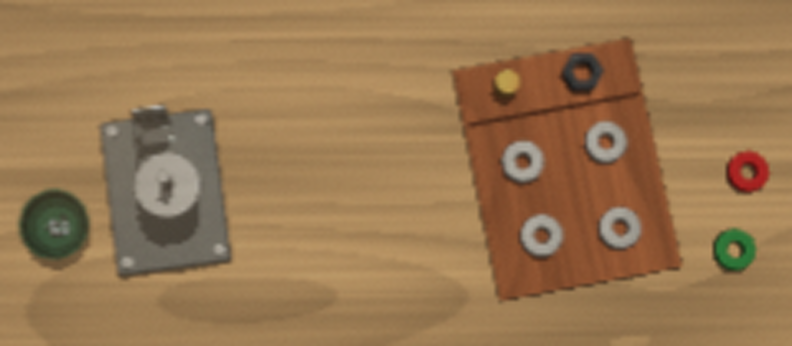

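```bash
cat >> h.py <<'E'
def go(p,psi_deg,o=None):
    "print tool-frame delta to world p, yaw psi (tool pointing down)"
    o=o or bot.get_obs();Rc=R.from_quat(o["tool_rot"]);a=np.deg2rad(psi_deg);c,s=np.cos(a),np.sin(a)
    Rt=R.from_matrix(np.array([[c,s,0],[s,-c,0],[0,0,-1]]))
    print("trans",np.round(Rc.inv().apply(np.array(p)-o["eef_pos"]),4),"twist",np.round(np.rad2deg((Rc.inv()*Rt).as_rotvec()),2))
E
python3 - <<'E'
from h import *
c=load("wrist0.png");M=R.from_quat(c["rotation"]).as_matrix();print(np.round(M,3))
o=bot.get_obs();Rt=R.from_quat(o["tool_rot"])
print("cam in tool",Rt.inv().apply(np.array(c["xyz"])-o["eef_pos"]),np.round(Rt.inv().as_matrix()@M,3))
go([.47,-.15,.22],7)
E
```

```text
[[ 0.454 -0.857 -0.243]
 [-0.891 -0.437 -0.121]
 [-0.002  0.272 -0.962]]
cam in tool [ 0.06885822  0.00033327 -0.14182322] [[ 0.    -0.962 -0.272]
 [ 1.     0.    -0.   ]
 [ 0.001 -0.272  0.962]]
trans [ 0.3508 -0.1526  0.0109] twist [-0.09  0.02 19.98]
```

send_rows:
  deltas:
    - {"grip": 1,"translation": [0.05,-0.022,0.0],"twist": [0,0,4]}
    - {"grip": 1,"translation": [0.105,-0.046,0.0],"twist": [0,0,9]}
    - {"grip": 1,"translation": [0.16,-0.07,0.0],"twist": [0,0,14]}
    - {"grip": 1,"translation": [0.21,-0.092,0.0],"twist": [0,0,18]}
    - {"grip": 1,"translation": [0.26,-0.113,0.0],"twist": [-0.1,0,20]}

```text
clock: 0.78
eef_pos: [0.4078, -0.2249, 0.2307]
tool_rot: [0.998, 0.06, -0.0, 0.0]
ft_force: [1.2, -0.2, 0.4]
grip_width: 0.0854
```

```bash
python3 - <<'E'
from h import *
st();go([.48,-.17,.20],7)
E
```

```text
t 0.775 p [ 0.4078 -0.2249  0.2307] q [ 9.982e-01  6.020e-02 -2.000e-04  1.000e-04] F [ 1.25 -0.17  0.42] T [-0.024 -0.064 -0.021] g 0.0854
trans [ 0.0783 -0.0459  0.0306] twist [ 0.01  0.02 -0.1 ]
```

send_rows:
  deltas:
    - {"grip": 0.65,"translation": [0.04,-0.023,0.01],"twist": [0,0,0]}
    - {"grip": 0.65,"translation": [0.078,-0.046,0.02],"twist": [0,0,0]}
    - {"grip": 0.65,"translation": [0.078,-0.046,0.02],"twist": [0,0,0]}

```text
clock: 1.15
eef_pos: [0.4808, -0.1677, 0.2091]
tool_rot: [0.998, 0.062, -0.001, -0.0]
ft_force: [-0.9, -0.4, 1.1]
grip_width: 0.055
```

```bash
python3 - <<'E'
from h import *
st();snap("wrist","w1.png");st()
E
```

```text
t 1.15 p [ 0.4808 -0.1677  0.2091] q [ 9.98e-01  6.25e-02 -1.20e-03 -5.00e-04] F [-0.89 -0.39  1.06] T [-0.023  0.017  0.047] g 0.055
t 1.2 p [ 0.4798 -0.1688  0.2096] q [ 9.981e-01  6.150e-02 -1.300e-03 -2.000e-04] F [ 0.03 -0.72 -0.29] T [ 0.001 -0.001  0.021] g 0.0554
```

View pics/w1.png

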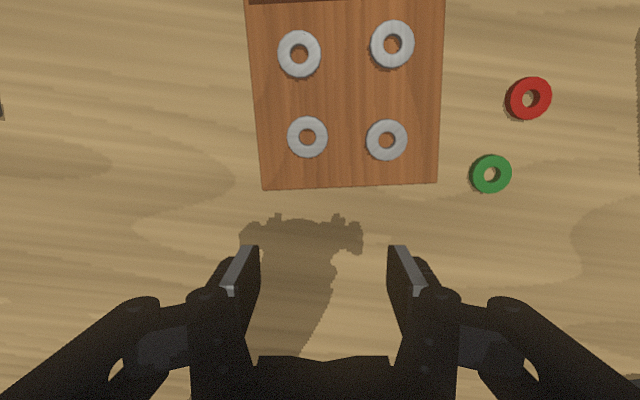

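The wrist view shows four grey steel rings on the board at (299,54), (392,44), (307,137) and (386,140). The red ring at (529,98) and the green ring at (491,174) lie off the board, so neither is meant. I'll confirm the near pair enlarged.

```bash
python3 - <<'E'
from h import *
crop("w1.png",270,10,430,170,5,"w1c.png")
c=load("w1.png")
for u,v in [(299,54),(392,44),(307,137),(386,140)]: print(np.round(atz(c,u,v,.02),4))
E
```

```text
[ 0.5863 -0.1331  0.02  ]
[ 0.6046 -0.2135  0.02  ]
[ 0.5148 -0.1483  0.02  ]
[ 0.5213 -0.2229  0.02  ]
```

View pics/w1c.png

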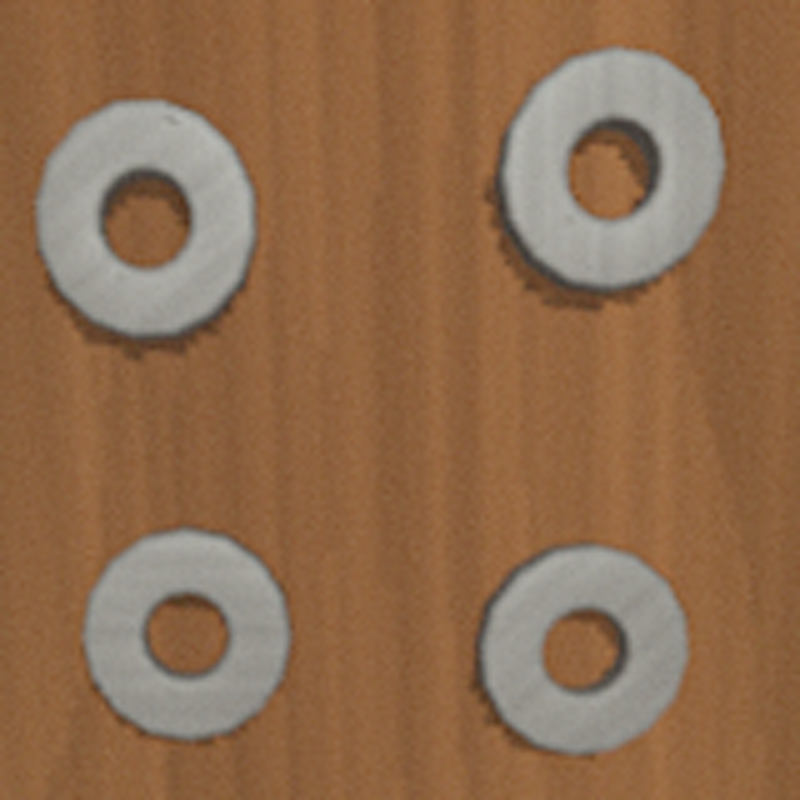

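The crop confirms plain grey steel rings. I'll take the near-left one first, at about (0.515, -0.148).

```bash
python3 - <<'E'
from h import *
st();go([.515,-.1483,.06],7);go([.515,-.1483,.012],7)
E
```

```text
t 1.2 p [ 0.4798 -0.1688  0.2096] q [ 9.981e-01  6.150e-02 -1.300e-03 -2.000e-04] F [ 0.03 -0.72 -0.29] T [ 0.001 -0.001  0.021] g 0.0554
trans [ 0.0378 -0.0159  0.1495] twist [-0.03  0.15  0.06]
trans [ 0.0379 -0.0159  0.1975] twist [-0.03  0.15  0.06]
```

send_rows:
  deltas:
    - {"grip": 0.68,"translation": [0.019,-0.008,0.05],"twist": [0,0.15,0]}
    - {"grip": 0.68,"translation": [0.038,-0.016,0.1],"twist": [0,0.15,0]}
    - {"grip": 0.68,"translation": [0.038,-0.016,0.15],"twist": [0,0.15,0]}
    - {"grip": 0.68,"translation": [0.038,-0.016,0.175],"twist": [0,0.15,0]}
    - {"grip": 0.68,"translation": [0.038,-0.016,0.175],"twist": [0,0.15,0]}

```text
clock: 1.82
eef_pos: [0.5122, -0.1486, 0.0326]
tool_rot: [0.998, 0.061, -0.003, -0.001]
ft_force: [0.3, 0.4, 0.7]
grip_width: 0.0584
```

```bash
python3 - <<'E'
from h import *
st();go([.515,-.1483,.012],7);c=snap("wrist","w2.png");print(proj(c,[.515,-.1483,.02]))
E
```

```text
t 1.825 p [ 0.5122 -0.1486  0.0326] q [ 0.9982  0.0607 -0.0027 -0.0011] F [0.31 0.41 0.74] T [ 0.01   0.004 -0.049] g 0.0584
trans [0.0029 0.0001 0.0206] twist [-0.14  0.31 -0.04]
(np.float64(322.4020373295221), np.float64(243.9192338292251))
```

View pics/w2.png

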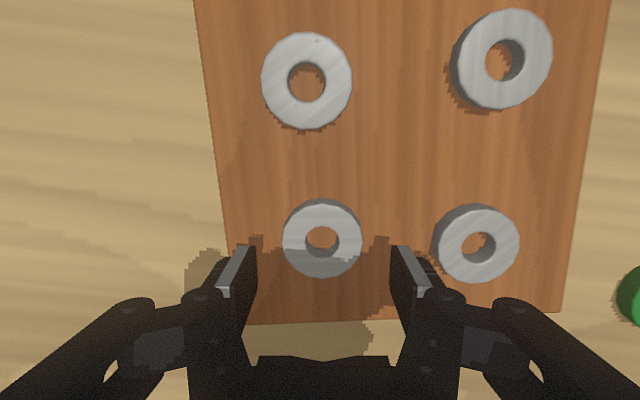

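The ring between the fingers has its top-face centre at about (322,239), and the bore agrees. The fingers straddle it.

```bash
python3 - <<'E'
from h import *
crop("w2.png",220,180,420,330,4,"w2c.png")
c=load("w2.png")
for v in (237,239,241):print(atz(c,322,v,.02))
E
```

```text
[ 0.51853347 -0.14767531  0.02      ]
[ 0.51750958 -0.14779976  0.02      ]
[ 0.51648219 -0.14792464  0.02      ]
```

View pics/w2c.png

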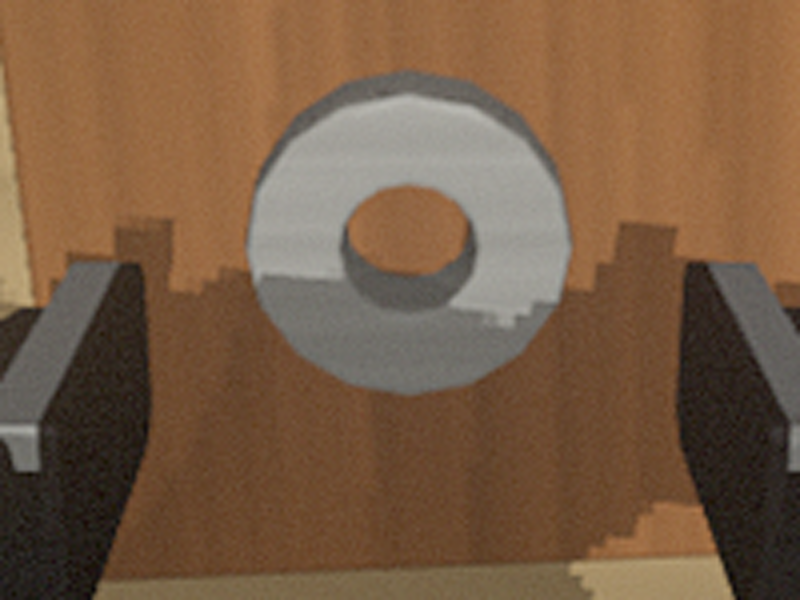

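send_rows:
  deltas:
    - {"grip": 0.68,"translation": [0.0045,0,0.011],"twist": [-0.14,0.31,0]}
    - {"grip": 0.68,"translation": [0.0045,0,0.0215],"twist": [-0.14,0.31,0]}
    - {"grip": 0.68,"translation": [0.0045,0,0.0215],"twist": [-0.14,0.31,0]}

```text
clock: 2.25
eef_pos: [0.5178, -0.1483, 0.0123]
tool_rot: [0.998, 0.061, 0.001, 0.0]
ft_force: [-0.7, -0.0, -0.5]
grip_width: 0.058
```

```bash
python3 - <<'E'
from h import *
st();go([.5165,-.148,.01],7)
E
```

```text
t 2.25 p [ 0.5178 -0.1483  0.0123] q [9.982e-01 6.070e-02 1.200e-03 4.000e-04] F [-0.7  -0.04 -0.5 ] T [-0.049  0.022 -0.017] g 0.058
trans [-0.0012 -0.0005  0.0023] twist [ 0.05 -0.14 -0.04]
```

send_rows:
  deltas:
    - {"grip": 0.5,"translation": [-0.001,0,0.002],"twist": [0,0,0]}
    - {"grip": 0.3,"translation": [-0.001,0,0.002],"twist": [0,0,0]}
    - {"grip": 0.3,"translation": [-0.001,0,0.002],"twist": [0,0,0]}
    - {"grip": 0.3,"translation": [-0.001,0,0.002],"twist": [0,0,0]}

```text
clock: 2.75
eef_pos: [0.5169, -0.1483, 0.011]
tool_rot: [0.998, 0.061, 0.001, 0.0]
ft_force: [-1.5, 0.2, 5.9]
grip_width: 0.0367
```

```bash
python3 - <<'E'
from h import *
st();snap("wrist","w3.png")
E
```

```text
t 2.75 p [ 0.5169 -0.1483  0.011 ] q [9.981e-01 6.080e-02 1.500e-03 3.000e-04] F [-1.46  0.15  5.89] T [0.243 0.401 0.044] g 0.0367
```

View pics/w3.png

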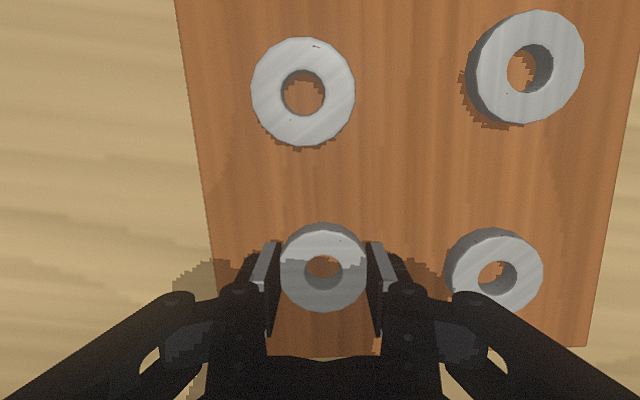

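The ring is held between the fingers, centre about (323,267). I'll lift a little and check.

send_rows:
  deltas:
    - {"grip": 0.3,"translation": [0,0,-0.002],"twist": [0,0,0]}
    - {"grip": 0.3,"translation": [0,0,-0.01],"twist": [0,0,0]}
    - {"grip": 0.3,"translation": [0,0,-0.04],"twist": [0,0,0]}
    - {"grip": 0.3,"translation": [0,0,-0.09],"twist": [0,0,0]}
    - {"grip": 0.3,"translation": [0,0,-0.14],"twist": [0,0,0]}

```text
clock: 3.42
eef_pos: [0.5161, -0.1482, 0.1523]
tool_rot: [0.998, 0.061, 0.001, 0.0]
ft_force: [1.3, 0.2, -0.6]
grip_width: 0.0368
```

```bash
python3 - <<'E'
from h import *
st();c=snap("wrist","w4.png");crop("w4.png",200,180,440,340,3.3,"w4c.png");go([.53,.2,.24],7)
E
```

```text
t 3.425 p [ 0.5161 -0.1482  0.1523] q [9.982e-01 6.080e-02 1.100e-03 3.000e-04] F [ 1.33  0.17 -0.57] T [-0.062 -0.063  0.003] g 0.0368
trans [ 0.0533 -0.3451 -0.0812] twist [ 0.32 -0.78 -0.03]
```

View pics/w4c.png

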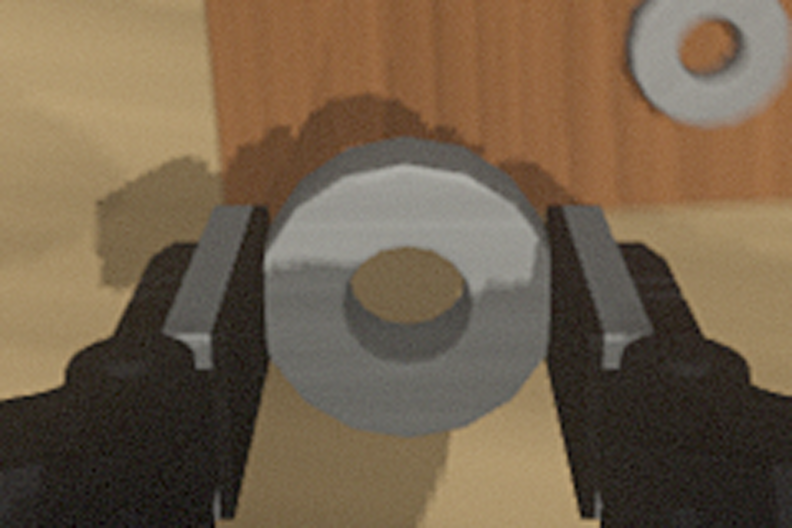

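send_rows:
  deltas:
    - {"grip": 0.3,"translation": [0,-0.05,-0.03],"twist": [0,0,0]}
    - {"grip": 0.3,"translation": [-0.005,-0.11,-0.06],"twist": [0,0,0]}
    - {"grip": 0.3,"translation": [-0.005,-0.17,-0.08],"twist": [0,0,0]}
    - {"grip": 0.3,"translation": [0,-0.23,-0.08],"twist": [0,0,0]}
    - {"grip": 0.3,"translation": [0.005,-0.28,-0.08],"twist": [0,0,0]}

```text
clock: 4.1
eef_pos: [0.4958, 0.0962, 0.2394]
tool_rot: [0.996, 0.089, 0.006, -0.013]
ft_force: [-0.1, -0.4, -1.3]
grip_width: 0.0366
```

```bash
python3 - <<'E'
from h import *
st();go([.48,.19,.23],7)
E
```

```text
t 4.1 p [0.4958 0.0962 0.2394] q [ 0.9959  0.0893  0.0062 -0.0125] F [-0.11 -0.45 -1.26] T [-0.067 -0.019  0.003] g 0.0366
trans [ 0.001  -0.0948  0.0117] twist [-1.39 -0.8   3.25]
```

send_rows:
  deltas:
    - {"grip": 0.3,"translation": [0,-0.045,0.005],"twist": [-0.7,-0.4,1.6]}
    - {"grip": 0.3,"translation": [0,-0.09,0.01],"twist": [-1.4,-0.8,3.2]}
    - {"grip": 0.3,"translation": [0.001,-0.095,0.01],"twist": [-1.4,-0.8,3.2]}
    - {"grip": 0.3,"translation": [0.001,-0.095,0.01],"twist": [-1.4,-0.8,3.2]}

```text
clock: 4.6
eef_pos: [0.4948, 0.1196, 0.2315]
tool_rot: [0.994, 0.104, -0.004, -0.024]
ft_force: [0.2, 0.0, -0.7]
grip_width: 0.0373
```

```bash
python3 - <<'E'
from h import *
st();snap("wrist","w5.png");snap("side","s5.png");snap("top","t5.png");st()
E
```

```text
t 4.6 p [0.4948 0.1196 0.2315] q [ 0.9942  0.1043 -0.0038 -0.024 ] F [ 0.16  0.01 -0.65] T [-0.068 -0.028  0.058] g 0.0373
t 4.75 p [0.4948 0.1198 0.2318] q [ 0.9942  0.1045 -0.0036 -0.0241] F [ 0.58  0.36 -0.2 ] T [-0.067 -0.037 -0.018] g 0.0369
```

View pics/w5.png

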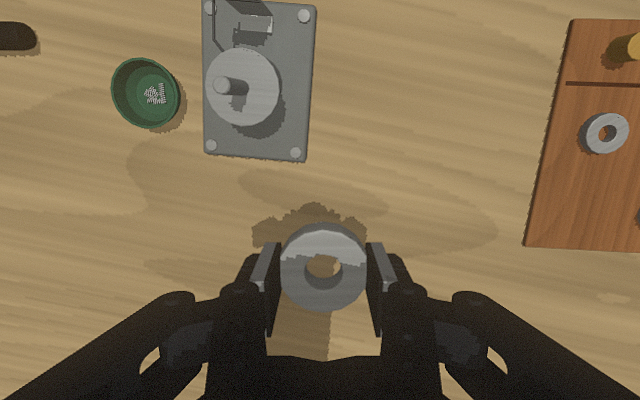

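View pics/s5.png

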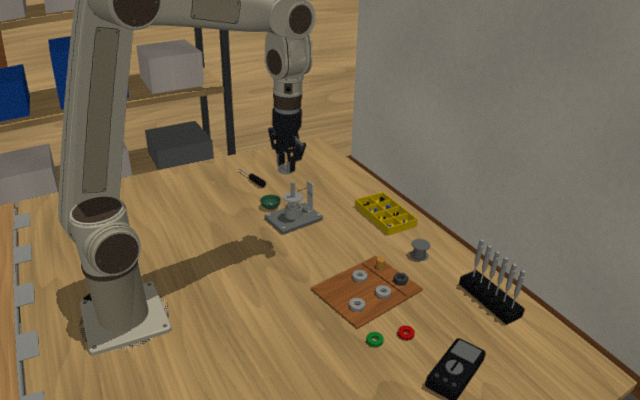

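```bash
python3 - <<'E'
from h import *
o=st();print(np.round(o["joint_pos"],3),np.round(o["joint_vel"],3))
E
```

```text
t 4.75 p [0.4948 0.1198 0.2318] q [ 0.9942  0.1045 -0.0036 -0.0241] F [ 0.58  0.36 -0.2 ] T [-0.067 -0.037 -0.018] g 0.0369
[0.208 0.26  0.031 1.344 0.049 3.141] [ 0.003 -0.004  0.     0.001 -0.     0.001]
```

Joint 6 is at its limit (yaw must be ≥ joint 1), so I'll use yaw 30° for the tester. In the wrist picture the spindle top is near (219,84) and the pan near (242,87).

```bash
python3 - <<'E'
from h import *
c=load("w5.png")
print(atz(c,219,84,.138),atz(c,242,87,.087))
go([.50,.17,.20],30)
E
```

```text
[0.55759105 0.2068856  0.138     ] [0.55775824 0.20578657 0.087     ]
trans [ 0.0156 -0.0465  0.0341] twist [ -2.78  -0.32 -18.  ]
```

send_rows:
  deltas:
    - {"grip": 0.3,"translation": [0.005,-0.015,0.01],"twist": [-0.9,0,-6]}
    - {"grip": 0.3,"translation": [0.01,-0.03,0.02],"twist": [-1.8,-0.2,-12]}
    - {"grip": 0.3,"translation": [0.015,-0.045,0.03],"twist": [-2.8,-0.3,-18]}
    - {"grip": 0.3,"translation": [0.015,-0.046,0.034],"twist": [-2.8,-0.3,-18]}
    - {"grip": 0.3,"translation": [0.015,-0.046,0.034],"twist": [-2.8,-0.3,-18]}

```text
clock: 5.38
eef_pos: [0.4993, 0.1688, 0.1999]
tool_rot: [0.966, 0.258, -0.0, 0.0]
ft_force: [-0.1, 0.3, 0.2]
grip_width: 0.0365
```

```bash
python3 - <<'E'
from h import *
o=st();print(o["joint_pos"]);snap("wrist","w6.png");st()
E
```

```text
t 5.375 p [0.4993 0.1688 0.1999] q [ 9.661e-01  2.580e-01 -2.000e-04  2.000e-04] F [-0.13  0.33  0.19] T [-0.042  0.006 -0.019] g 0.0365
[ 3.26336911e-01  3.09593984e-01  1.56970293e-02  1.27728350e+00
 -4.20692821e-04  2.94603655e+00]
t 5.425 p [0.4995 0.1688 0.2003] q [9.662e-01 2.579e-01 2.000e-04 2.000e-04] F [ 0.32 -0.53 -0.13] T [-0.031  0.025  0.003] g 0.0371
```

View pics/w6.png

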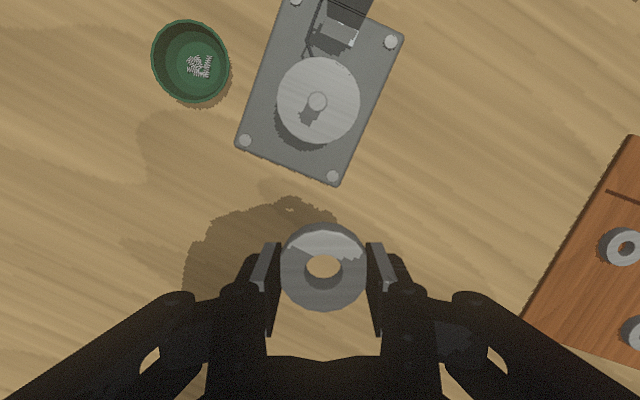

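```bash
python3 - <<'E'
from h import *
crop("w6.png",220,0,420,150,4,"w6c.png");crop("w6.png",260,210,390,320,6,"w6r.png")
E
```

```text
(no output)
```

View pics/w6c.png

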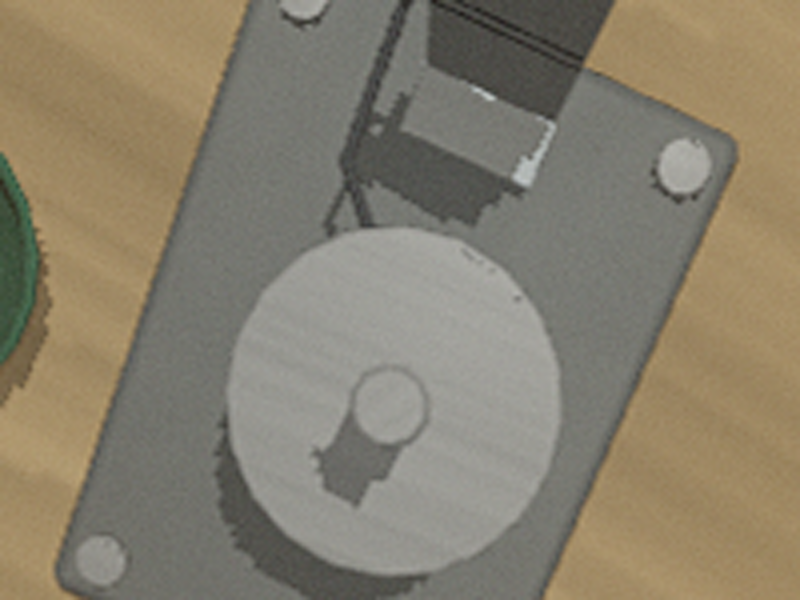

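View pics/w6r.png

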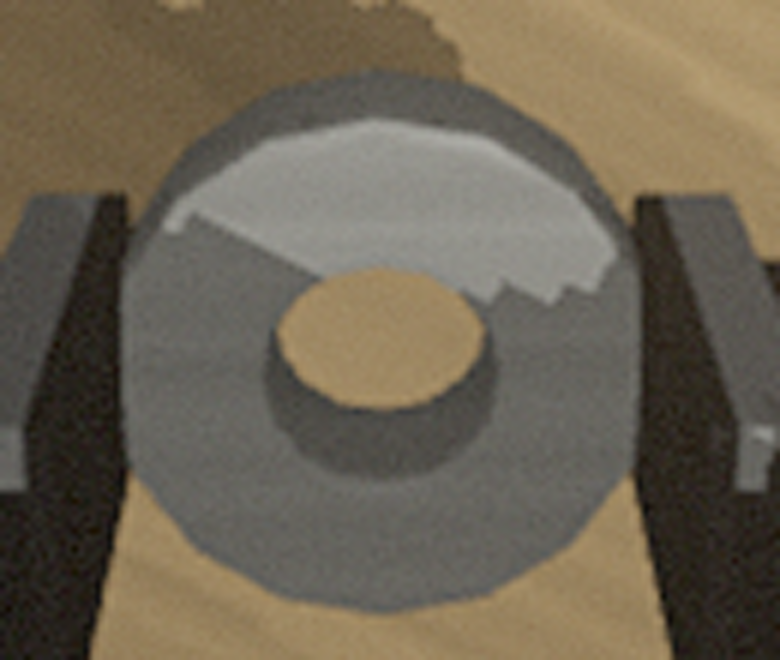

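The crop shows the spindle top centred at about (317.8,101.2) and the pan rim spanning x 277–360, y 57–144. The held ring's top face is at (323.5,270.8).

```bash
python3 - <<'E'
from h import *
from scipy.optimize import least_squares
c=load("w6.png");o=bot.get_obs();p=np.array([.4995,.1688,.2003])
Rt=R.from_quat([.9661,.258,0,.0002])
def ext(cen,r):
    t=np.linspace(0,2*np.pi,180);P=np.array([proj(c,cen+r*np.array([np.cos(a),np.sin(a),0])) for a in t])
    return P[:,0].min(),P[:,0].max(),P[:,1].min(),P[:,1].max()
# ring in world: unknown cen top
def f(x):
    a=ext(x,.02);b=ext(x,.008);d=ext(x-[0,0,.012],.008)
    return [a[2]-(210+120/6),a[3]-(210+610/6),(b[0]+b[1])/2-323.5,b[3]-(210+481/6),(b[1]-b[0])-(498-264)/6,d[2]-(210+267/6)]
s=least_squares(f,p+[0,0,.009]);print("ring top",s.x,s.fun,"in tool",Rt.inv().apply(s.x-p))
# pan
g=lambda x:np.array(ext(x,.03))-[220+228/4,220+561/4,228/4,576/4]
q=least_squares(g,[.557,.207,.088]);print("pan",q.x,q.fun)
g=lambda x:np.array(ext(x,.006))-[220+352/4,220+430/4,366/4,446/4]
q2=least_squares(g,[.557,.207,.138]);print("spin",q2.x,q2.fun)
for z in (.133,.138,.142):print(atz(c,317.75,101.3,z))
for u,v in [(220+685/4,166/4),(220+101/4,560/4),(332.5,176.5)]:print("rivet",atz(c,u,v,.018))
E
```

```text
ring top [0.49410176 0.16516706 0.20145537] [ 3.43022885e+00  2.21041049e+00  4.16327940e-04  7.22446264e-01
 -3.41251498e+00 -6.79199605e+00] in tool [-0.00649084  0.0004584  -0.00115452]
pan [0.5571352  0.20531271 0.08324241] [-0.09572048  0.09570342  0.08895202 -0.09519321]
spin [0.55734279 0.20556316 0.11898375] [ 0.07068211 -0.07069875 -0.06743158  0.06850071]
[0.55759429 0.20547303 0.133     ]
[0.55763243 0.2054114  0.138     ]
[0.55766295 0.2053621  0.142     ]
rivet [0.63121129 0.17653363 0.018     ]
rivet [0.49314934 0.24807885 0.018     ]
rivet [0.50371246 0.1604609  0.018     ]
```

```bash
python3 - <<'E'
from h import *
from scipy.optimize import least_squares
c=load("w6.png");p=np.array([.4995,.1688,.2003])
Rt=R.from_quat([.9661,.258,0,.0002])
def ext(cen,r):
    t=np.linspace(0,2*np.pi,180);P=np.array([proj(c,cen+r*np.array([np.cos(a),np.sin(a),0])) for a in t])
    return P[:,0].min(),P[:,0].max(),P[:,1].min(),P[:,1].max()
def f(x):
    a=ext(x,.02);b=ext(x,.008);d=ext(x-[0,0,.012],.008)
    return [a[2]-(210+120/6),a[3]-(210+610/6),(b[0]+b[1])/2-323.5,b[3]-(210+481/6),b[2]-(210+267/6),(b[1]-b[0])-(498-264)/6,d[3]-(210+409/6)]
s=least_squares(f,p+[0,0,.009]);print("ring top",s.x,s.fun,"in tool",Rt.inv().apply(s.x-p))
g=lambda x:np.array(ext(x,.005))-[220+356/4,220+427/4,370/4,443/4]
q2=least_squares(g,[.557,.207,.138]);print("spin",q2.x,q2.fun)
E
```

```text
ring top [0.49769078 0.16724457 0.20733203] [-7.10547672e-01  1.89646417e+00  2.27753256e-04 -6.30600763e-01
  1.36657287e+00 -1.78985250e+00 -2.03050147e+00] in tool [-0.00234453  0.00044907 -0.00703162]
spin [0.55748357 0.20524317 0.13810364] [ 0.0527171  -0.05272838 -0.05033174  0.05105856]
```

```bash
python3 - <<'E'
from h import *
st();go([.559,.2062,.155],30)
E
```

```text
t 5.425 p [0.4995 0.1688 0.2003] q [9.662e-01 2.579e-01 2.000e-04 2.000e-04] F [ 0.32 -0.53 -0.13] T [-0.031  0.025  0.003] g 0.0371
trans [ 0.0702 -0.0029  0.0453] twist [ 0.03 -0.01 -0.11]
```

send_rows:
  deltas:
    - {"grip": 0.3,"translation": [0.035,-0.002,0.005],"twist": [0,0,0]}
    - {"grip": 0.3,"translation": [0.07,-0.003,0.02],"twist": [0,0,0]}
    - {"grip": 0.3,"translation": [0.07,-0.003,0.035],"twist": [0,0,0]}
    - {"grip": 0.3,"translation": [0.07,-0.003,0.045],"twist": [0,0,0]}
    - {"grip": 0.3,"translation": [0.07,-0.003,0.045],"twist": [0,0,0]}

```text
clock: 6.05
eef_pos: [0.5575, 0.2052, 0.1546]
tool_rot: [0.966, 0.257, -0.001, 0.0]
ft_force: [0.9, 0.7, -0.6]
grip_width: 0.0367
```

```bash
python3 - <<'E'
from h import *
st();snap("wrist","w7.png");snap("side","s7.png");st();crop("w7.png",260,190,390,320,6,"w7c.png");crop("s7.png",240,130,360,250,5,"s7c.png")
E
```

```text
t 6.05 p [0.5575 0.2052 0.1546] q [ 9.663e-01  2.574e-01 -1.100e-03  4.000e-04] F [ 0.93  0.73 -0.61] T [-0.019 -0.058  0.017] g 0.0367
t 6.15 p [0.5585 0.2058 0.156 ] q [9.663e-01 2.576e-01 4.000e-04 2.000e-04] F [-0.51  0.05 -1.32] T [ 0.016 -0.018  0.043] g 0.0369
```

View pics/w7c.png

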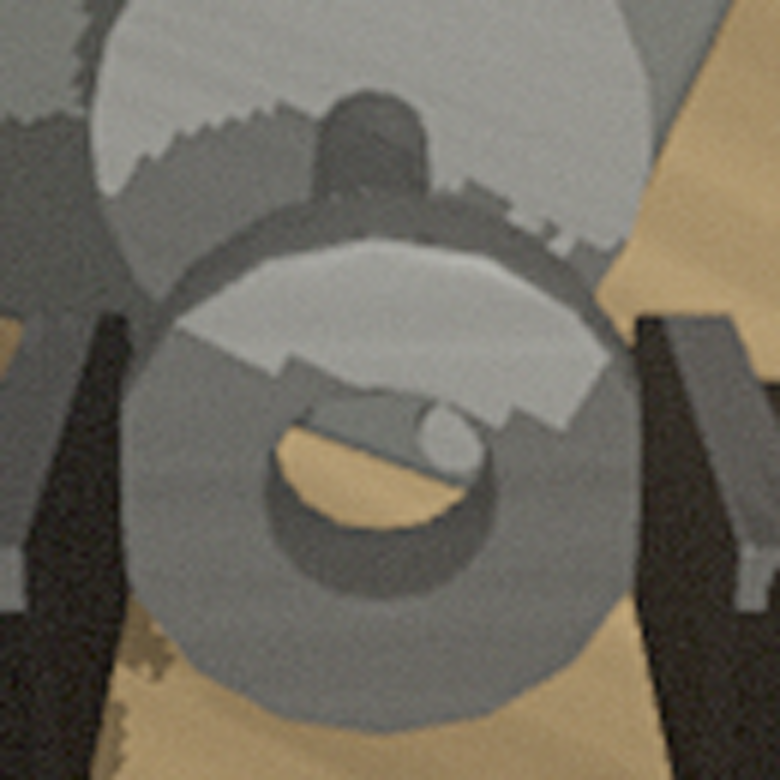

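View pics/s7c.png

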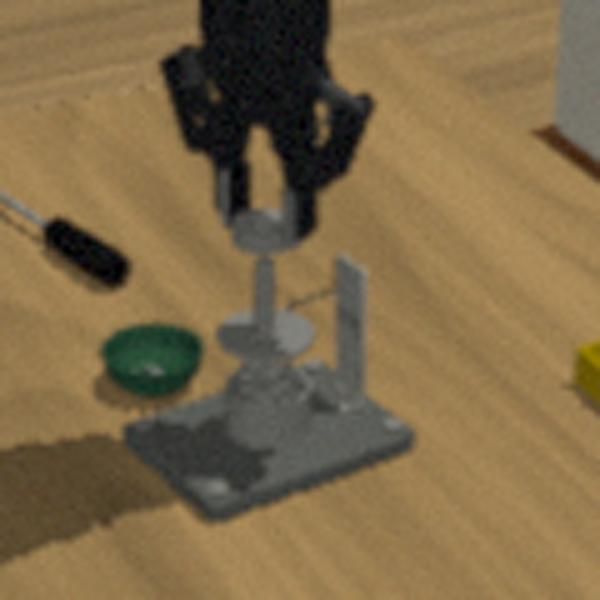

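Through the bore I see only a base screw at (335,263). The spindle itself shows behind the ring at (322,208), so it is nearly in line. I'll lower to just above the spindle top, shifting slightly sideways.

```bash
python3 - <<'E'
from h import *
c=load("s7.png");print(np.round(R.from_quat(c["rotation"]).as_matrix(),3))
for p in [(.5575,.2055,.138),(.5575,.2055,.155),(.5575,.2055,.09)]:
    u,v=proj(c,p);print((u-240)*5,(v-130)*5)
st();go([.5583,.2065,.146],30)
E
```

```text
[[ 0.879 -0.231  0.418]
 [-0.477 -0.462  0.748]
 [ 0.021 -0.856 -0.516]]
263.03982013926344 259.26749139684404
262.8861617046064 233.9304599241946
263.4873007695805 329.281369504253
t 6.15 p [0.5585 0.2058 0.156 ] q [9.663e-01 2.576e-01 4.000e-04 2.000e-04] F [-0.51  0.05 -1.32] T [ 0.016 -0.018  0.043] g 0.0369
trans [ 0.0002 -0.0008  0.01  ] twist [ 0.03 -0.04 -0.15]
```

send_rows:
  deltas:
    - {"grip": 0.3,"translation": [0,-0.0008,0.005],"twist": [0,0,0]}
    - {"grip": 0.3,"translation": [0,-0.0008,0.01],"twist": [0,0,0]}
    - {"grip": 0.3,"translation": [0,-0.0008,0.01],"twist": [0,0,0]}

```text
clock: 6.52
eef_pos: [0.5577, 0.2063, 0.1456]
tool_rot: [0.966, 0.258, -0.0, 0.0]
ft_force: [-1.0, -0.1, -1.9]
grip_width: 0.0365
```

```bash
python3 - <<'E'
from h import *
snap("side","s8.png");snap("wrist","w8.png");st();crop("w8.png",260,190,390,320,6,"w8c.png");crop("s8.png",260,150,320,210,10,"s8c.png")
E
```

```text
t 6.625 p [0.558  0.2065 0.1459] q [9.662e-01 2.576e-01 3.000e-04 2.000e-04] F [-0.29 -0.82 -1.96] T [ 0.026 -0.029 -0.   ] g 0.0368
```

View pics/w8c.png

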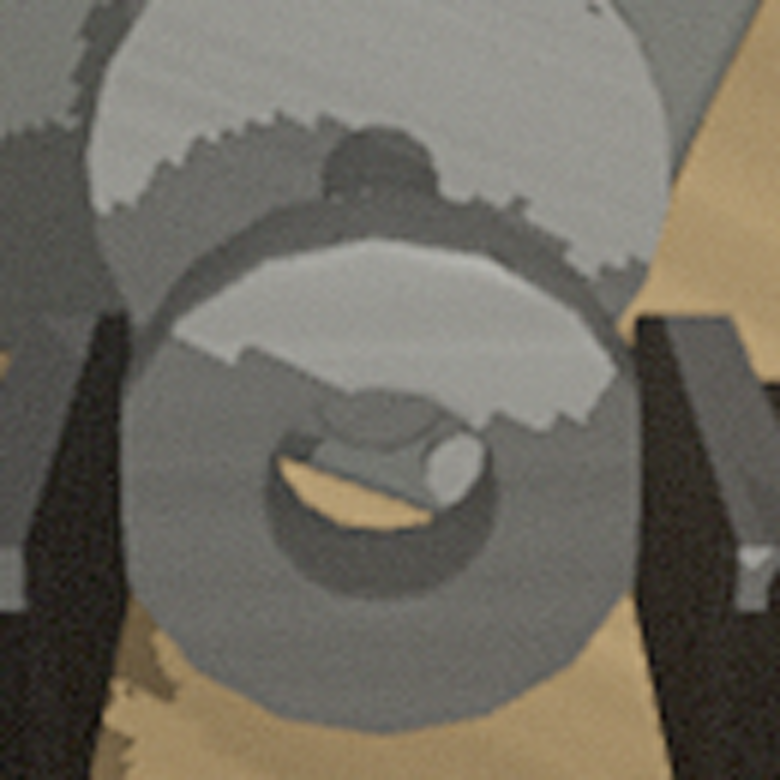

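View pics/s8c.png

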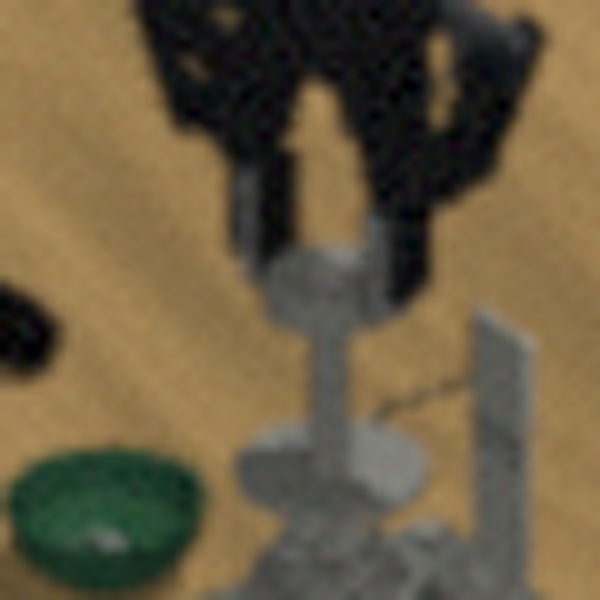

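The spindle top now shows through the bore: its lower edge is at about row 265, column 323. The bore's bottom edge is at row 278.

```bash
python3 - <<'E'
from h import *
c=load("w8.png");p=np.array([.558,.2065,.1459]);Rt=R.from_quat([.9662,.2576,0,0])
T=lambda q:np.round(Rt.inv().apply(q-p)*1000,2)
for zs in (.136,.138,.140):print("spindle -x edge",zs,T(atz(c,323.3,265,zs)))
for h in (.003,.005):print("bore bottom -x edge",T(atz(c,323.5,278,.1459-h)),"bore top -x edge",T(atz(c,323.5,190+598/6,.1459-h+.012)),"outer top",T(atz(c,323.5,190+732/6,.1459-h+.012)),T(atz(c,323.5,190+238/6,.1459-h+.012)),"bore top +x",T(atz(c,323.5,190+388/6,.1459-h+.012)))
E
```

```text
spindle -x edge 0.136 [-7.19  0.56  9.9 ]
spindle -x edge 0.138 [-6.19  0.56  7.9 ]
spindle -x edge 0.14 [-5.19  0.56  5.9 ]
bore bottom -x edge [-10.37   0.65   3.  ] bore top -x edge [-9.4   0.63 -9.  ] outer top [-20.39   0.64  -9.  ] [18.13  0.61 -9.  ] bore top +x [ 7.    0.62 -9.  ]
bore bottom -x edge [-11.46   0.66   5.  ] bore top -x edge [-10.58   0.64  -7.  ] outer top [-21.74   0.64  -7.  ] [17.37  0.61 -7.  ] bore top +x [ 6.07  0.62 -7.  ]
```

```bash
python3 - <<'E'
from h import *
crop("w3.png",260,190,390,320,6,"w3c.png")
E
```

```text
(no output)
```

View pics/w3c.png

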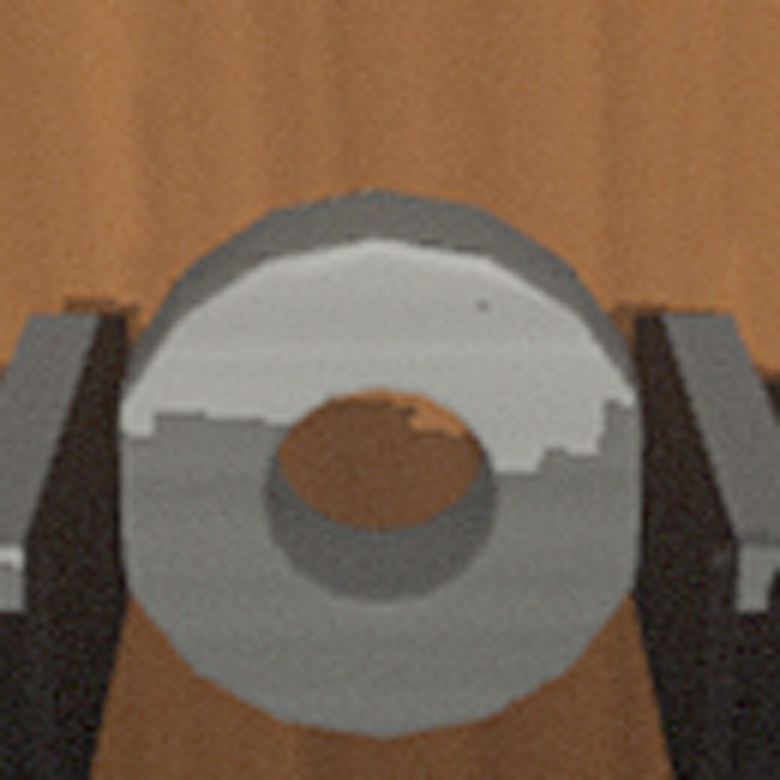

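The view is identical to when the ring lay flat on the board, so the ring is level. The spindle lies about 1.5 mm further along tool x, so I'll shift by that and lower slowly.

send_rows:
  deltas:
    - {"grip": 0.3,"translation": [0.0015,0,0.0],"twist": [0,0,0]}
    - {"grip": 0.3,"translation": [0.0015,0,0.003],"twist": [0,0,0]}
    - {"grip": 0.3,"translation": [0.0015,0,0.006],"twist": [0,0,0]}
    - {"grip": 0.3,"translation": [0.0015,0,0.009],"twist": [0,0,0]}
    - {"grip": 0.3,"translation": [0.0015,0,0.01],"twist": [0,0,0]}

```text
clock: 7.25
eef_pos: [0.5591, 0.2071, 0.1355]
tool_rot: [0.966, 0.258, -0.0, 0.0]
ft_force: [-0.5, -0.3, -0.7]
grip_width: 0.0368
```

```bash
python3 - <<'E'
from h import *
snap("side","s9.png");snap("wrist","w9.png");st();crop("w9.png",260,190,390,320,6,"w9c.png");crop("s9.png",260,150,320,210,10,"s9c.png")
E
```

```text
t 7.35 p [0.5592 0.2071 0.1357] q [9.662e-01 2.576e-01 1.000e-04 2.000e-04] F [-0.74 -0.64 -1.11] T [-0.012 -0.02  -0.029] g 0.0366
```

View pics/w9c.png

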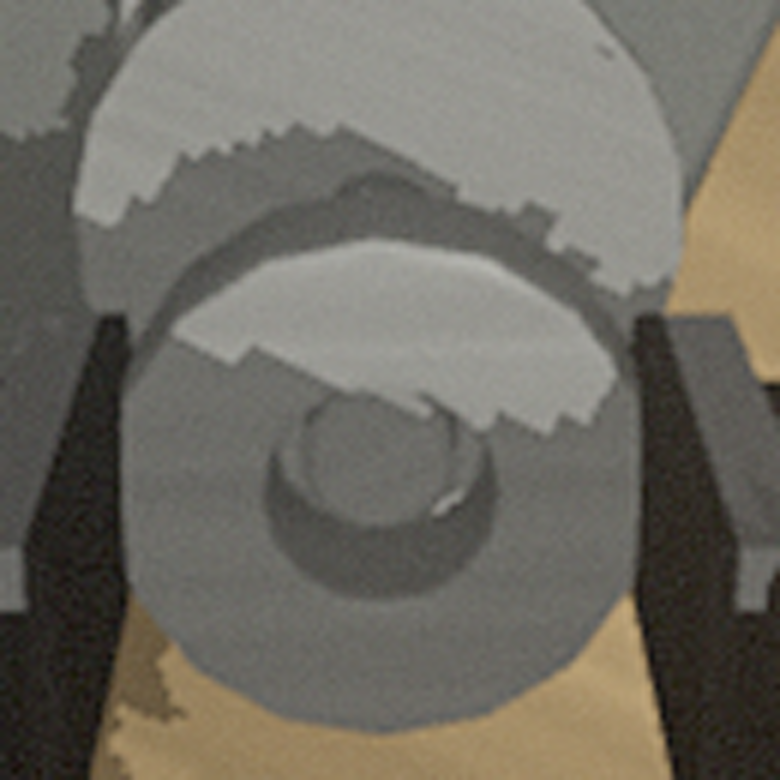

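View pics/s9c.png

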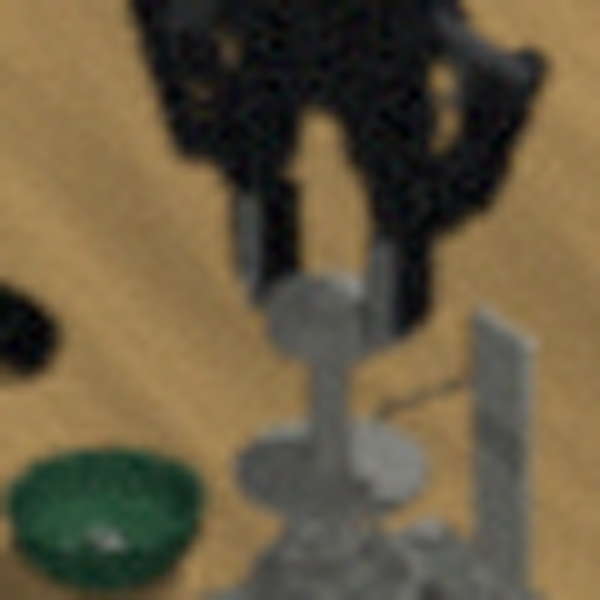

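The pan has not moved, judging by the side picture, and the spindle's top circle shows inside the bore at (323,267). It's threaded. Next I'll check the centring.

```bash
python3 - <<'E'
from h import *
c=load("w9.png");p=np.array([.5592,.2071,.1357]);Rt=R.from_quat([.9662,.2576,0,0])
T=lambda q:np.round(Rt.inv().apply(q-p)*1000,2)
for zs in (.136,.138,.140):print("spindle c",zs,T(atz(c,323.2,190+460/6,zs)),"edge",T(atz(c,323.2,190+526/6,zs)))
E
```

```text
spindle c 0.136 [-2.77  0.43 -0.3 ] edge [-8.26  0.44 -0.3 ]
spindle c 0.138 [-1.76  0.43 -2.3 ] edge [-7.17  0.44 -2.3 ]
spindle c 0.14 [-0.75  0.43 -4.3 ] edge [-6.08  0.43 -4.3 ]
```

It's centred. Now I'll lower it slowly down the spindle.

send_rows:
  deltas:
    - {"grip": 0.3,"translation": [0,0,0.006],"twist": [0,0,0]}
    - {"grip": 0.3,"translation": [0,0,0.013],"twist": [0,0,0]}
    - {"grip": 0.3,"translation": [0,0,0.02],"twist": [0,0,0]}
    - {"grip": 0.3,"translation": [0,0,0.027],"twist": [0,0,0]}
    - {"grip": 0.3,"translation": [0,0,0.034],"twist": [0,0,0]}

```text
clock: 7.98
eef_pos: [0.5591, 0.2071, 0.1011]
tool_rot: [0.966, 0.258, 0.0, 0.0]
ft_force: [0.5, -0.7, -0.8]
grip_width: 0.0367
```

```bash
python3 - <<'E'
from h import *
st();go([.5592,.2071,.0855],30)
E
```

```text
t 7.975 p [0.5591 0.2071 0.1011] q [9.662e-01 2.576e-01 0.000e+00 2.000e-04] F [ 0.53 -0.73 -0.84] T [-0.02   0.033  0.001] g 0.0367
trans [0.     0.     0.0156] twist [ 0.03  0.01 -0.14]
```

send_rows:
  deltas:
    - {"grip": 0.3,"translation": [0,0,0.004],"twist": [0,0,0]}
    - {"grip": 0.3,"translation": [0,0,0.008],"twist": [0,0,0]}
    - {"grip": 0.3,"translation": [0,0,0.012],"twist": [0,0,0]}
    - {"grip": 0.3,"translation": [0,0,0.015],"twist": [0,0,0]}
    - {"grip": 0.3,"translation": [0,0,0.015],"twist": [0,0,0]}

```text
clock: 8.6
eef_pos: [0.5592, 0.2071, 0.0861]
tool_rot: [0.966, 0.258, 0.0, 0.0]
ft_force: [-0.3, -0.0, 0.1]
grip_width: 0.0369
```

```bash
python3 - <<'E'
from h import *
snap("side","s10.png");snap("wrist","w10.png");st();crop("w10.png",220,130,420,320,4,"w10c.png");crop("s10.png",260,150,320,210,10,"s10c.png")
E
```

```text
t 8.7 p [0.5592 0.2071 0.0863] q [9.662e-01 2.576e-01 1.000e-04 2.000e-04] F [ 0.22 -0.17 -0.01] T [0.07  0.022 0.005] g 0.0367
```

View pics/w10c.png

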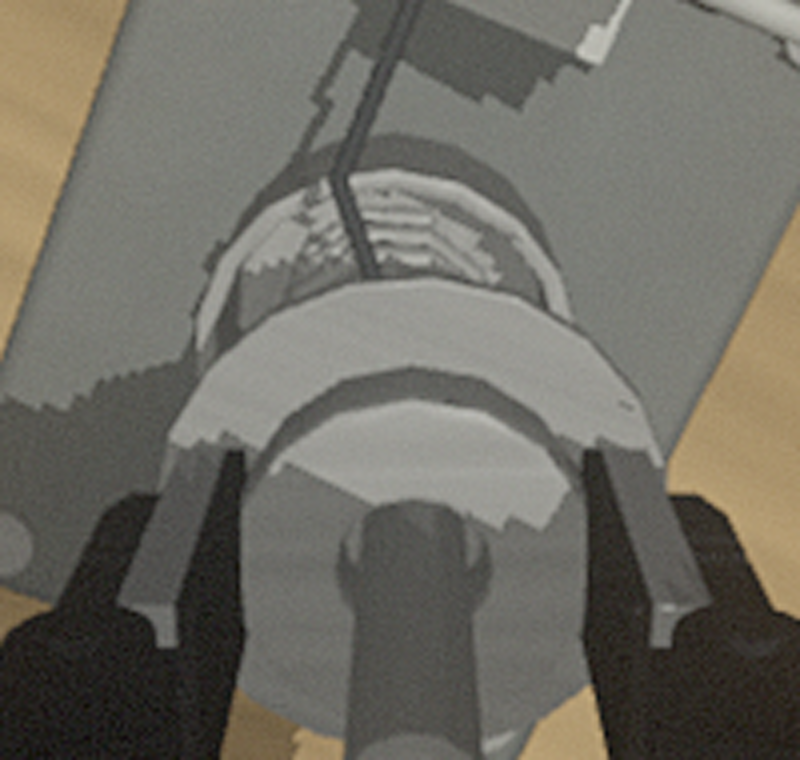

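View pics/s10c.png

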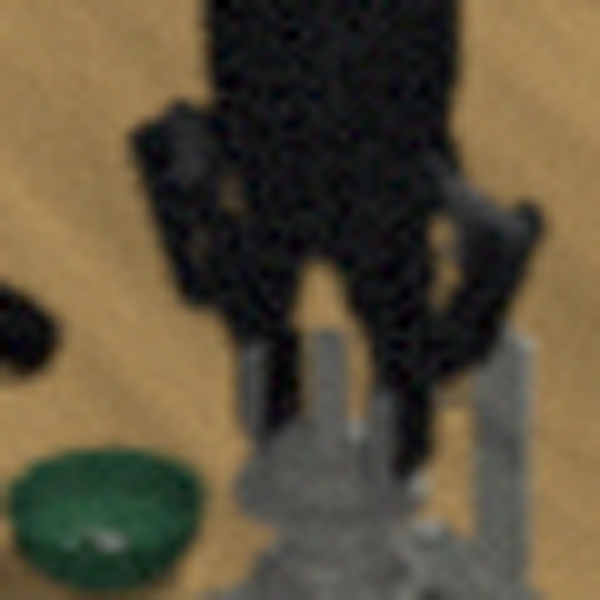

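The ring is down on the pan with the spindle standing through it, and the pan has sunk about 4 mm, which nearly carries the ring's weight. I'll let go.

send_rows:
  deltas:
    - {"grip": 0.45,"translation": [0,0,0],"twist": [0,0,0]}
    - {"grip": 0.6,"translation": [0,0,0],"twist": [0,0,0]}
    - {"grip": 0.6,"translation": [0,0,0],"twist": [0,0,0]}
    - {"grip": 0.6,"translation": [0,0,0],"twist": [0,0,0]}

```text
clock: 9.2
eef_pos: [0.5593, 0.2072, 0.0864]
tool_rot: [0.966, 0.258, 0.0, 0.0]
ft_force: [-0.1, 0.2, -0.2]
grip_width: 0.0515
```

```bash
python3 - <<'E'
from h import *
snap("wrist","w11.png");st();crop("w11.png",220,130,420,320,4,"w11c.png")
E
```

```text
t 9.25 p [0.5593 0.2071 0.0864] q [9.662e-01 2.576e-01 2.000e-04 2.000e-04] F [-0.26 -0.01 -0.29] T [-0.032 -0.031  0.021] g 0.0511
```

View pics/w11c.png

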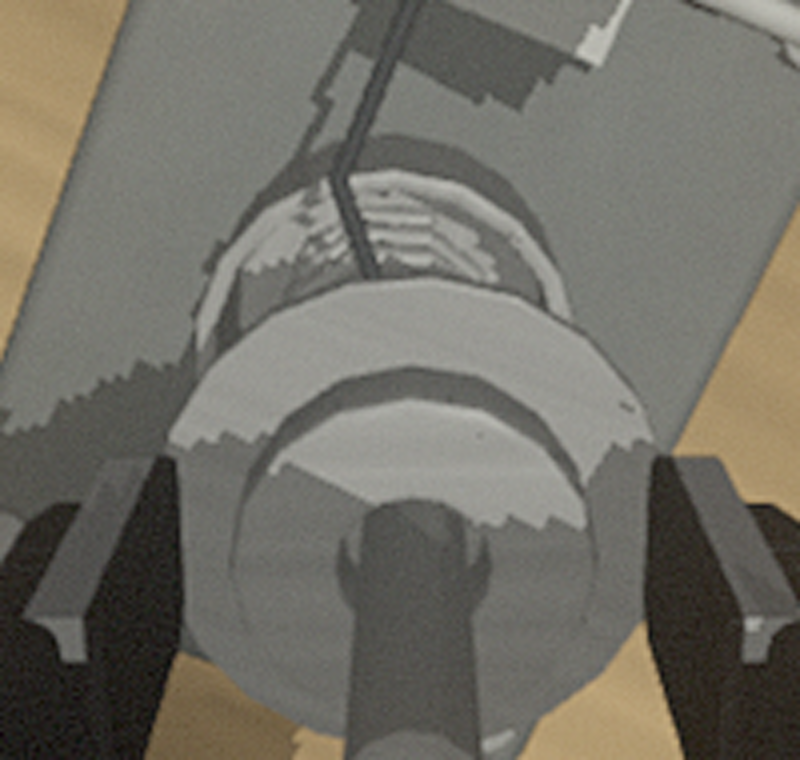

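Released. The ring lies flat on the pan around the spindle, and the pan's height did not visibly change. I'll go up and over to the near-right ring.

send_rows:
  deltas:
    - {"grip": 0.6,"translation": [0,0,-0.02],"twist": [0,0,0]}
    - {"grip": 0.6,"translation": [0,0,-0.06],"twist": [0,0,0]}
    - {"grip": 0.66,"translation": [0,0,-0.11],"twist": [0,0,0]}
    - {"grip": 0.66,"translation": [-0.02,0.02,-0.13],"twist": [0,0,0]}
    - {"grip": 0.66,"translation": [-0.06,0.06,-0.13],"twist": [0,0,0]}

```text
clock: 9.88
eef_pos: [0.5389, 0.1262, 0.2188]
tool_rot: [0.966, 0.259, 0.003, 0.0]
ft_force: [1.0, -0.8, -0.1]
grip_width: 0.0562
```

```bash
python3 - <<'E'
from h import *
snap("wrist","w12.png");st();crop("w12.png",300,0,640,220,2.3,"w12c.png");go([.50,-.225,.12],30)
E
```

```text
t 9.925 p [0.535  0.1188 0.2176] q [ 9.667e-01  2.560e-01 -5.000e-04  2.600e-03] F [-4.73 -3.94 -1.23] T [-0.204  0.307 -0.019] g 0.0562
trans [-0.2003  0.2809  0.0994] twist [ 0.27  0.14 -0.34]
```

View pics/w12.png

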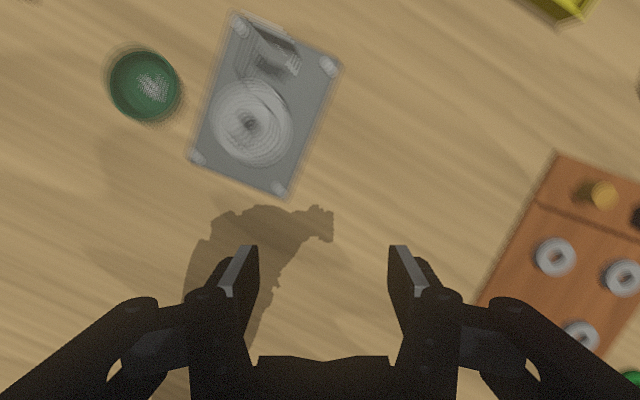

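send_rows:
  deltas:
    - {"grip": 0.68,"translation": [-0.033,0.047,0.01],"twist": [0,0,0]}
    - {"grip": 0.68,"translation": [-0.067,0.094,0.02],"twist": [0,0,0]}
    - {"grip": 0.68,"translation": [-0.1,0.14,0.03],"twist": [0,0,0]}
    - {"grip": 0.68,"translation": [-0.133,0.187,0.045],"twist": [0,0,0]}
    - {"grip": 0.68,"translation": [-0.167,0.234,0.06],"twist": [0,0,0]}

```text
clock: 10.55
eef_pos: [0.5056, -0.1693, 0.1589]
tool_rot: [0.967, 0.256, -0.0, 0.003]
ft_force: [1.6, 0.0, 0.3]
grip_width: 0.0578
```

```bash
python3 - <<'E'
from h import *
st();go([.512,-.229,.10],30)
E
```

```text
t 10.55 p [ 0.5056 -0.1693  0.1589] q [ 9.667e-01  2.560e-01 -1.000e-04  2.800e-03] F [1.63 0.02 0.31] T [ 0.006 -0.073  0.034] g 0.0578
trans [-0.0239  0.0547  0.0592] twist [ 0.3   0.1  -0.34]
```

send_rows:
  deltas:
    - {"grip": 0.68,"translation": [-0.012,0.027,0.025],"twist": [0.3,0.1,-0.3]}
    - {"grip": 0.68,"translation": [-0.024,0.055,0.05],"twist": [0.3,0.1,-0.3]}
    - {"grip": 0.68,"translation": [-0.024,0.055,0.06],"twist": [0.3,0.1,-0.3]}
    - {"grip": 0.68,"translation": [-0.024,0.055,0.06],"twist": [0.3,0.1,-0.3]}

```text
clock: 11.05
eef_pos: [0.5112, -0.2285, 0.0983]
tool_rot: [0.966, 0.258, -0.001, -0.001]
ft_force: [-0.4, 0.9, 1.2]
grip_width: 0.0584
```

```bash
python3 - <<'E'
from h import *
snap("wrist","w13.png");st()
E
```

```text
t 11.1 p [ 0.5119 -0.2284  0.0993] q [ 9.659e-01  2.589e-01 -2.000e-04 -4.000e-04] F [ 0.38 -0.43  0.85] T [ 0.058  0.045 -0.012] g 0.0581
```

View pics/w13.png

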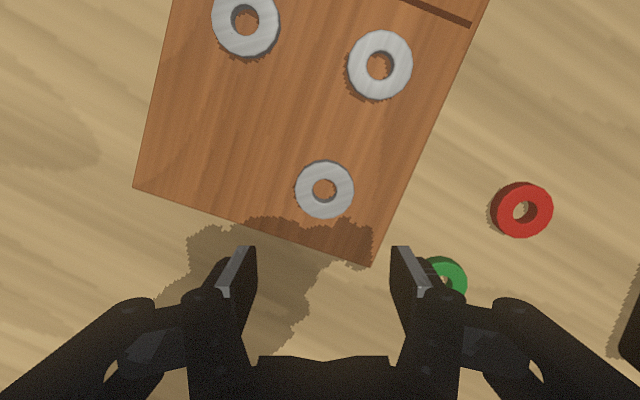

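The target is the grey ring on the board at (324,189). The red ring at (522,210) and the green ring at (445,280) are off the board and stay clear.

```bash
python3 - <<'E'
from h import *
c=load("w13.png");q=atz(c,324,189.5,.02);print(q)
# correction: w1 vs final for first ring was ~+1.5mm along tool x at 190mm; use +1 mm here
a=np.deg2rad(30);q=q+.0008*np.array([np.cos(a),np.sin(a),0]);q[2]=.0105;go(q,30);print(q)
E
```

```text
[ 0.52292766 -0.22270768  0.02      ]
trans [0.0132 0.0006 0.0888] twist [-0.05  0.01  0.01]
[ 0.52362048 -0.22230768  0.0105    ]
```

send_rows:
  deltas:
    - {"grip": 0.68,"translation": [0.013,0.0006,0.03],"twist": [0,0,0]}
    - {"grip": 0.68,"translation": [0.013,0.0006,0.06],"twist": [0,0,0]}
    - {"grip": 0.68,"translation": [0.013,0.0006,0.078],"twist": [0,0,0]}
    - {"grip": 0.68,"translation": [0.013,0.0006,0.0875],"twist": [0,0,0]}
    - {"grip": 0.68,"translation": [0.013,0.0006,0.088],"twist": [0,0,0]}

```text
clock: 11.72
eef_pos: [0.5237, -0.2217, 0.0116]
tool_rot: [0.966, 0.259, -0.0, -0.0]
ft_force: [0.3, -0.3, -0.3]
grip_width: 0.0581
```

```bash
python3 - <<'E'
from h import *
snap("wrist","w14.png");st();crop("w14.png",220,170,420,320,4,"w14c.png");go([.5236,-.2223,.0105],30)
E
```

```text
t 11.775 p [ 0.5241 -0.2221  0.0121] q [ 9.658e-01  2.593e-01  3.000e-04 -0.000e+00] F [ 1.32 -1.05  0.13] T [-0.007 -0.025 -0.031] g 0.058
trans [-0.0005 -0.0001  0.0016] twist [ 0.01 -0.04  0.05]
```

View pics/w14c.png

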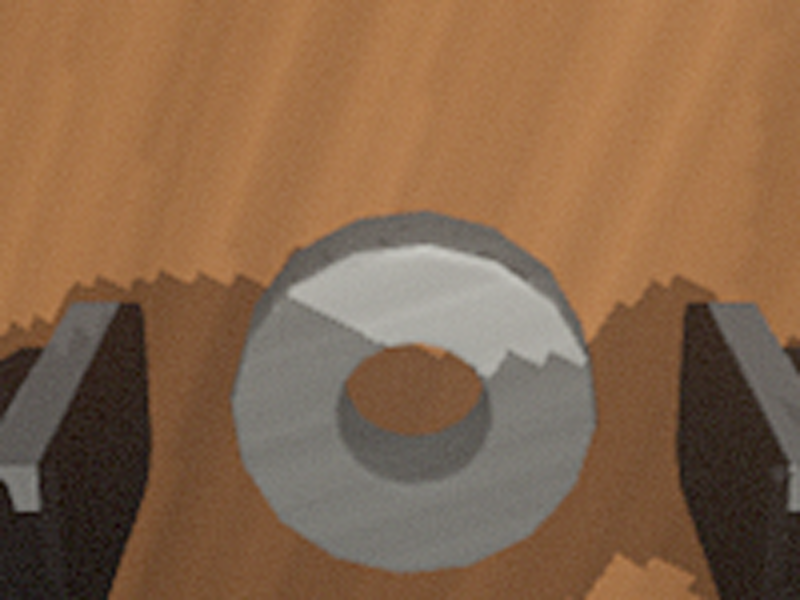

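The ring is centred between the fingers at the same place in the picture as the first one. I'll close.

send_rows:
  deltas:
    - {"grip": 0.5,"translation": [0,0,0.001],"twist": [0,0,0]}
    - {"grip": 0.3,"translation": [0,0,0.001],"twist": [0,0,0]}
    - {"grip": 0.3,"translation": [0,0,0.001],"twist": [0,0,0]}
    - {"grip": 0.3,"translation": [0,0,0.001],"twist": [0,0,0]}

```text
clock: 12.28
eef_pos: [0.5252, -0.2223, 0.0127]
tool_rot: [0.966, 0.259, 0.002, 0.001]
ft_force: [-1.5, 0.3, 5.3]
grip_width: 0.0362
```

```bash
python3 - <<'E'
from h import *
st()
E
```

```text
t 12.275 p [ 0.5252 -0.2223  0.0127] q [9.658e-01 2.593e-01 1.600e-03 6.000e-04] F [-1.47  0.3   5.3 ] T [ 0.202  0.139 -0.   ] g 0.0362
```

send_rows:
  deltas:
    - {"grip": 0.3,"translation": [0,0,-0.002],"twist": [0,0,0]}
    - {"grip": 0.3,"translation": [0,0,-0.01],"twist": [0,0,0]}
    - {"grip": 0.3,"translation": [0,0,-0.05],"twist": [0,0,0]}
    - {"grip": 0.3,"translation": [0,0,-0.11],"twist": [0,0,0]}
    - {"grip": 0.3,"translation": [0,-0.03,-0.16],"twist": [0,0,0]}

```text
clock: 12.9
eef_pos: [0.5106, -0.1975, 0.1751]
tool_rot: [0.966, 0.258, 0.003, 0.002]
ft_force: [0.6, 0.3, -1.6]
grip_width: 0.0364
```

```bash
python3 - <<'E'
from h import *
snap("wrist","w15.png");st();crop("w15.png",260,190,390,320,6,"w15c.png");go([.50,.168,.19],30)
E
```

```text
t 12.95 p [ 0.5111 -0.1948  0.1822] q [0.9657 0.2596 0.006  0.0027] F [-1.83  1.87  2.81] T [0.136 0.156 0.021] g 0.0363
trans [ 0.1724 -0.3194 -0.0087] twist [ 0.47 -0.59  0.09]
```

View pics/w15c.png

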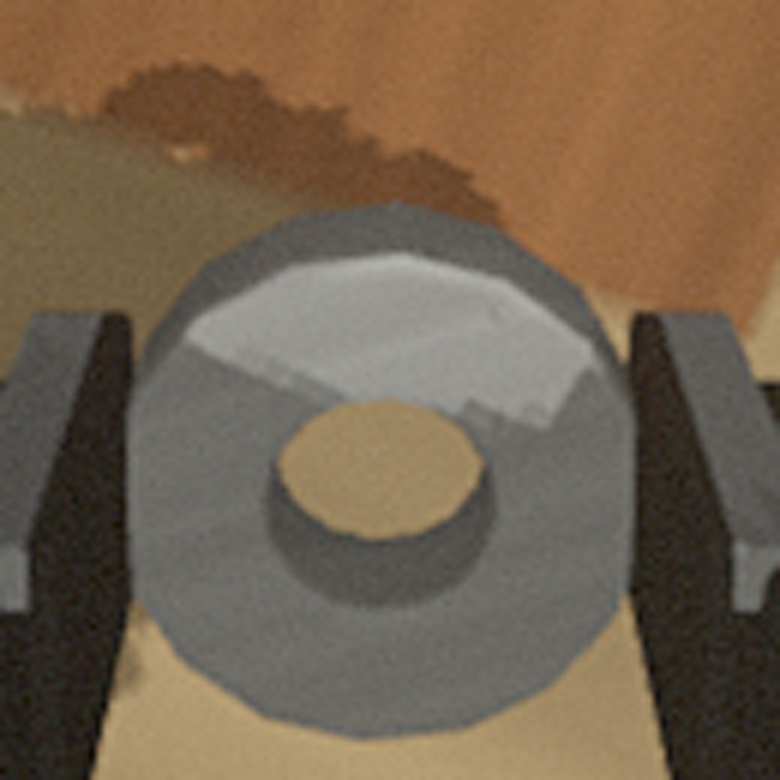

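The second ring is held, lying about 1.7 mm further back and lower in the fingers than the first. I'll carry it over.

send_rows:
  deltas:
    - {"grip": 0.3,"translation": [0.025,-0.046,-0.002],"twist": [0,0,0]}
    - {"grip": 0.3,"translation": [0.051,-0.095,-0.005],"twist": [0,0,0]}
    - {"grip": 0.3,"translation": [0.078,-0.144,-0.008],"twist": [0,0,0]}
    - {"grip": 0.3,"translation": [0.105,-0.193,-0.008],"twist": [0.2,-0.3,0]}
    - {"grip": 0.3,"translation": [0.13,-0.242,-0.008],"twist": [0.4,-0.6,0]}

```text
clock: 13.58
eef_pos: [0.5019, 0.0814, 0.1898]
tool_rot: [0.966, 0.26, 0.0, 0.001]
ft_force: [1.1, -0.4, -1.1]
grip_width: 0.0364
```

```bash
python3 - <<'E'
from h import *
st();go([.54,.196,.18],30);go([.5607,.208,.155],30)
E
```

```text
t 13.575 p [0.5019 0.0814 0.1898] q [9.657e-01 2.595e-01 3.000e-04 7.000e-04] F [ 1.1  -0.39 -1.1 ] T [-0.005 -0.052  0.043] g 0.0364
trans [ 0.0904 -0.08    0.0097] twist [ 0.09 -0.01  0.08]
trans [ 0.1144 -0.0801  0.0347] twist [ 0.09 -0.01  0.08]
```

send_rows:
  deltas:
    - {"grip": 0.3,"translation": [0.035,-0.032,0.003],"twist": [0,0,0]}
    - {"grip": 0.3,"translation": [0.07,-0.064,0.008],"twist": [0,0,0]}
    - {"grip": 0.3,"translation": [0.1,-0.08,0.02],"twist": [0,0,0]}
    - {"grip": 0.3,"translation": [0.114,-0.08,0.035],"twist": [0,0,0]}
    - {"grip": 0.3,"translation": [0.114,-0.08,0.044],"twist": [0,0,0]}

```text
clock: 14.2
eef_pos: [0.5602, 0.2072, 0.144]
tool_rot: [0.966, 0.26, -0.001, 0.001]
ft_force: [-0.5, 0.2, -1.2]
grip_width: 0.0362
```

```bash
python3 - <<'E'
from h import *
st();snap("wrist","w16.png");st();crop("w16.png",260,190,390,320,6,"w16c.png");go([.5607,.208,.140],30)
E
```

```text
t 14.2 p [0.5602 0.2072 0.144 ] q [ 9.657e-01  2.595e-01 -8.000e-04  1.100e-03] F [-0.54  0.15 -1.17] T [0.011 0.056 0.022] g 0.0362
t 14.25 p [0.559  0.2063 0.1429] q [ 0.9658  0.2591 -0.0021  0.0012] F [-0.33 -0.27 -1.87] T [ 0.058  0.074 -0.001] g 0.0364
trans [ 0.0023 -0.0006  0.0029] twist [0.07 0.27 0.04]
```

View pics/w16c.png

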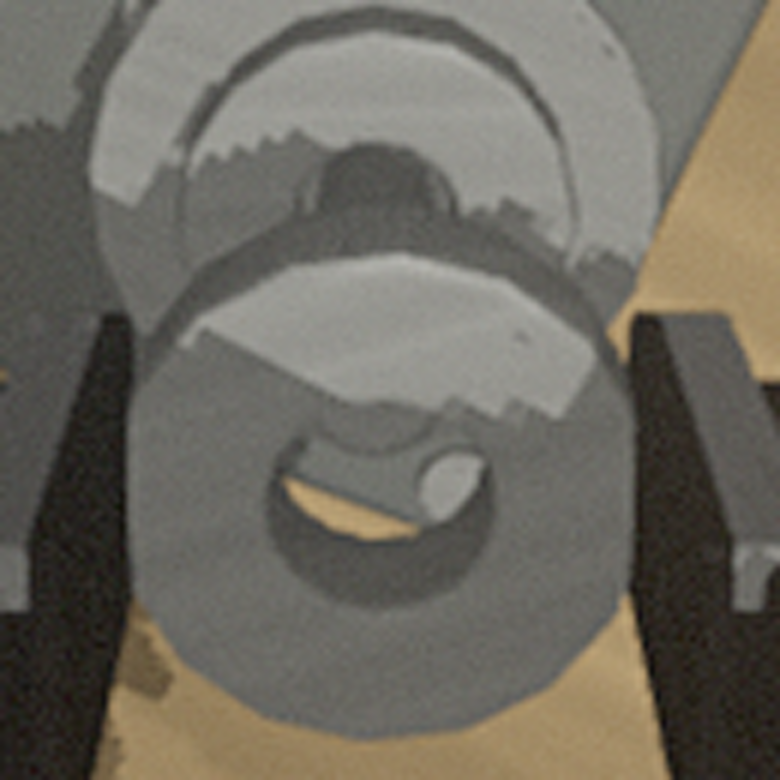

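It looks as it did with the first ring: the spindle top shows at the upper part of the bore, about (323,262). I'll settle to the target and lower gently.

send_rows:
  deltas:
    - {"grip": 0.3,"translation": [0.0023,-0.0006,0.0],"twist": [0,0.2,0]}
    - {"grip": 0.3,"translation": [0.0023,-0.0006,0.002],"twist": [0,0.2,0]}
    - {"grip": 0.3,"translation": [0.0023,-0.0006,0.005],"twist": [0,0.2,0]}
    - {"grip": 0.3,"translation": [0.0023,-0.0006,0.008],"twist": [0,0.2,0]}
    - {"grip": 0.3,"translation": [0.0023,-0.0006,0.011],"twist": [0,0.2,0]}

```text
clock: 14.88
eef_pos: [0.5607, 0.2079, 0.1319]
tool_rot: [0.966, 0.259, -0.0, 0.001]
ft_force: [0.6, 0.1, -1.2]
grip_width: 0.0364
```

```bash
python3 - <<'E'
from h import *
st();snap("wrist","w17.png");snap("side","s17.png");st();crop("w17.png",260,190,390,320,6,"w17c.png");crop("s17.png",260,150,320,210,10,"s17c.png");go([.5607,.208,.130],30)
E
```

```text
t 14.875 p [0.5607 0.2079 0.1319] q [ 9.658e-01  2.591e-01 -3.000e-04  7.000e-04] F [ 0.58  0.14 -1.24] T [-0.024  0.024  0.029] g 0.0364
t 14.975 p [0.5604 0.2079 0.1314] q [ 9.658e-01  2.592e-01 -8.000e-04  7.000e-04] F [-0.04 -0.96 -1.03] T [-0.064 -0.033  0.015] g 0.0364
trans [0.0003 0.     0.0014] twist [0.06 0.11 0.04]
```

View pics/w17c.png

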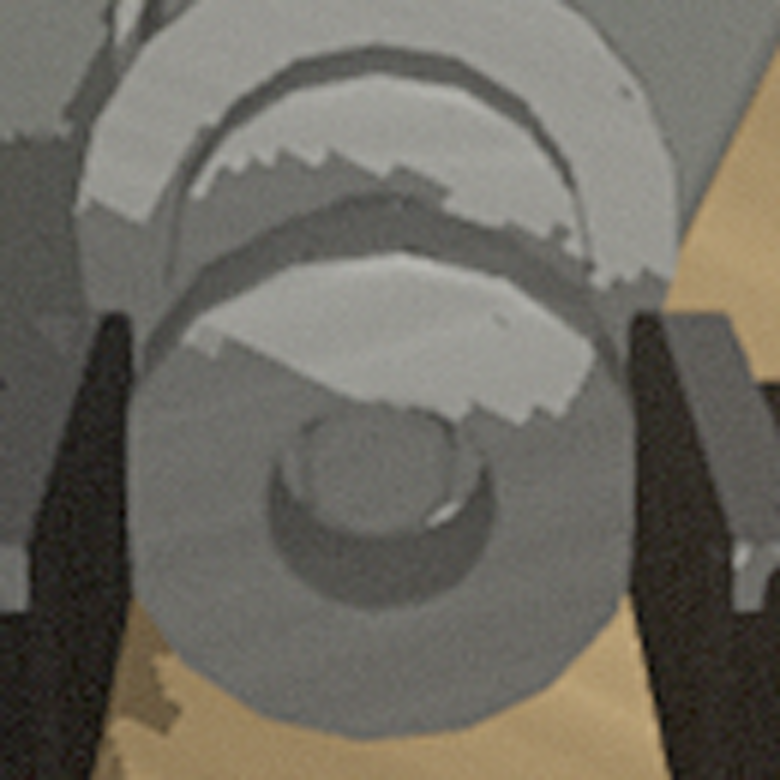

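View pics/s17c.png

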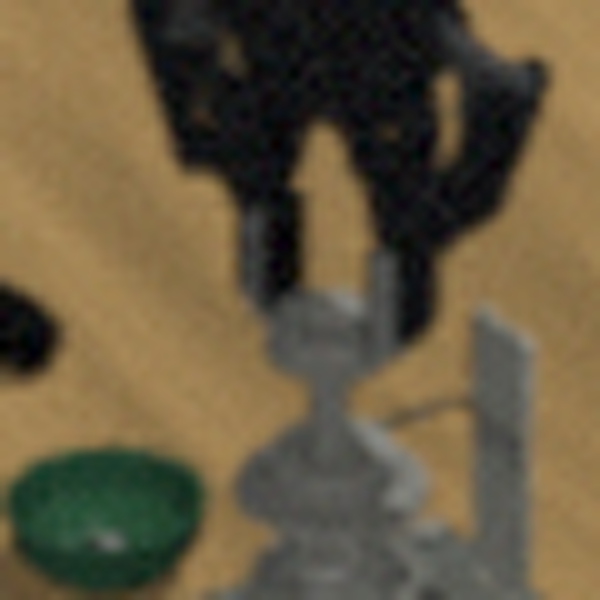

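Threaded again: the spindle top fills the bore at (323,268), concentric as before. I'll lower on to the first ring.

send_rows:
  deltas:
    - {"grip": 0.3,"translation": [0,0,0.006],"twist": [0,0,0]}
    - {"grip": 0.3,"translation": [0,0,0.012],"twist": [0,0,0]}
    - {"grip": 0.3,"translation": [0,0,0.018],"twist": [0,0,0]}
    - {"grip": 0.3,"translation": [0,0,0.024],"twist": [0,0,0]}
    - {"grip": 0.3,"translation": [0,0,0.029],"twist": [0,0,0]}

```text
clock: 15.6
eef_pos: [0.5602, 0.2078, 0.1019]
tool_rot: [0.966, 0.259, -0.001, 0.001]
ft_force: [-0.7, -0.1, -0.7]
grip_width: 0.0363
```

```bash
python3 - <<'E'
from h import *
st();go([.5607,.208,.0955],30)
E
```

```text
t 15.6 p [0.5602 0.2078 0.1019] q [ 9.658e-01  2.592e-01 -1.000e-03  8.000e-04] F [-0.66 -0.09 -0.67] T [ 0.027 -0.036 -0.008] g 0.0363
trans [0.0005 0.     0.0064] twist [0.06 0.13 0.04]
```

send_rows:
  deltas:
    - {"grip": 0.3,"translation": [0,0,0.002],"twist": [0,0,0]}
    - {"grip": 0.3,"translation": [0,0,0.004],"twist": [0,0,0]}
    - {"grip": 0.3,"translation": [0,0,0.006],"twist": [0,0,0]}
    - {"grip": 0.3,"translation": [0,0,0.006],"twist": [0,0,0]}

```text
clock: 16.1
eef_pos: [0.5603, 0.2078, 0.096]
tool_rot: [0.966, 0.259, -0.001, 0.001]
ft_force: [-0.1, -0.9, -0.8]
grip_width: 0.0363
```

```bash
python3 - <<'E'
from h import *
st();snap("wrist","w18.png");crop("w18.png",220,130,420,320,4,"w18c.png")
E
```

```text
t 16.1 p [0.5603 0.2078 0.096 ] q [ 9.658e-01  2.592e-01 -9.000e-04  8.000e-04] F [-0.07 -0.85 -0.76] T [-0.016  0.071 -0.003] g 0.0363
```

View pics/w18c.png

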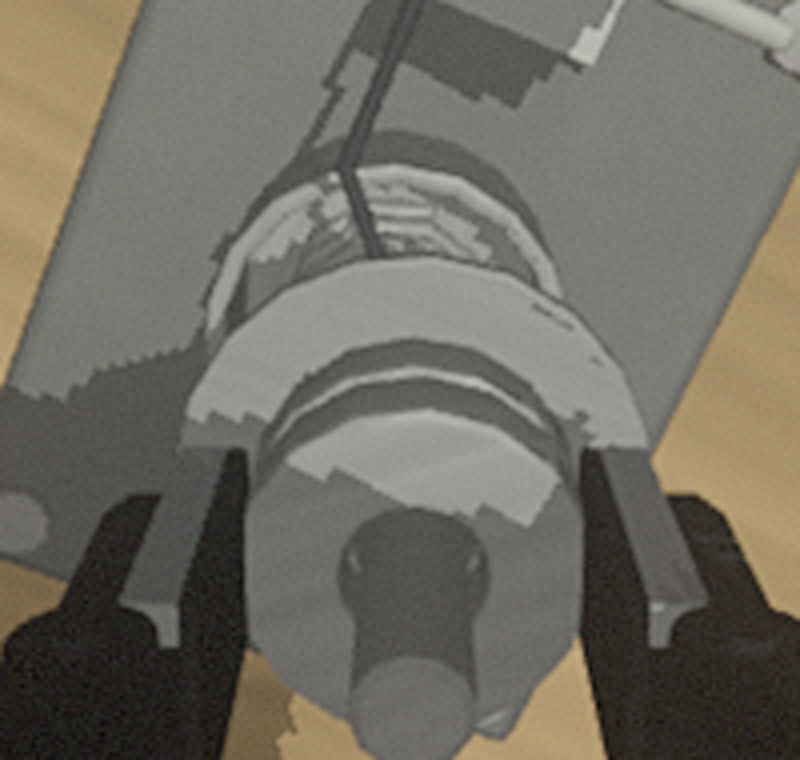

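A thin bright crescent at (324,223) still shows between the rings, so they may be just touching or not quite. I'll lower another 4 mm and compare.

send_rows:
  deltas:
    - {"grip": 0.3,"translation": [0,0,0.002],"twist": [0,0,0]}
    - {"grip": 0.3,"translation": [0,0,0.004],"twist": [0,0,0]}
    - {"grip": 0.3,"translation": [0,0,0.004],"twist": [0,0,0]}

```text
clock: 16.52
eef_pos: [0.5605, 0.2078, 0.092]
tool_rot: [0.966, 0.259, -0.001, 0.001]
ft_force: [-0.4, -0.6, 0.6]
grip_width: 0.0363
```

```bash
python3 - <<'E'
from h import *
st();snap("wrist","w19.png");snap("side","s19.png");crop("w19.png",220,130,420,320,4,"w19c.png");crop("s19.png",260,150,320,210,10,"s19c.png")
E
```

```text
t 16.525 p [0.5605 0.2078 0.092 ] q [ 9.658e-01  2.592e-01 -7.000e-04  8.000e-04] F [-0.38 -0.59  0.62] T [ 0.032  0.021 -0.018] g 0.0363
```

View pics/w19c.png

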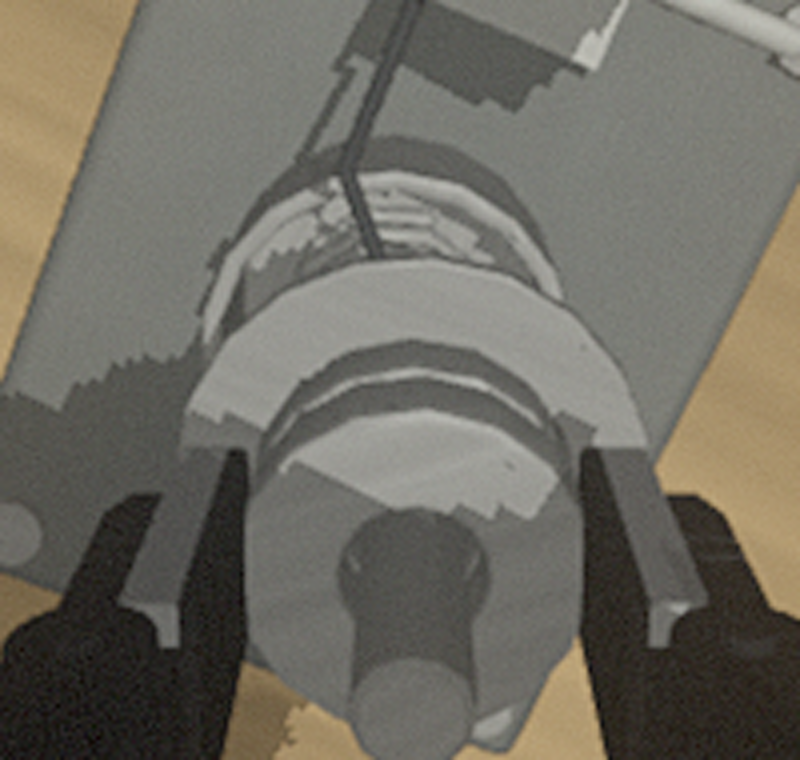

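View pics/s19c.png

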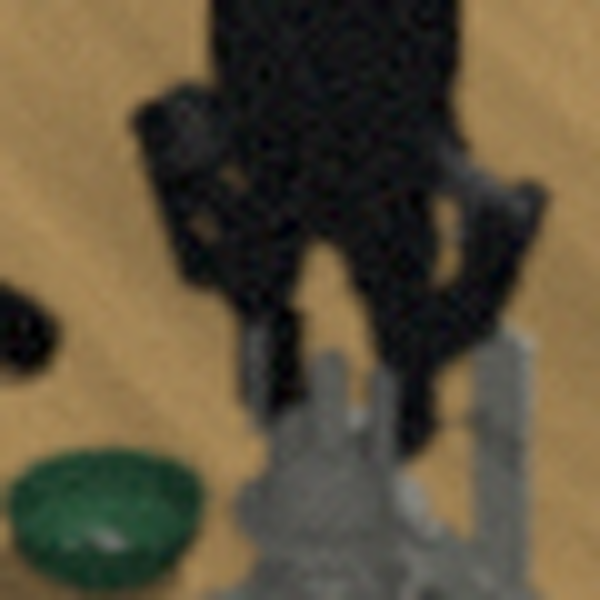

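The pan now moves with the ring, so they are in contact and pressed slightly past its weight. I'll release.

send_rows:
  deltas:
    - {"grip": 0.45,"translation": [0,0,0],"twist": [0,0,0]}
    - {"grip": 0.6,"translation": [0,0,0],"twist": [0,0,0]}
    - {"grip": 0.6,"translation": [0,0,0],"twist": [0,0,0]}
    - {"grip": 0.6,"translation": [0,0,0],"twist": [0,0,0]}

```text
clock: 17.12
eef_pos: [0.5604, 0.2078, 0.0922]
tool_rot: [0.966, 0.259, -0.001, 0.001]
ft_force: [0.1, 0.3, -0.3]
grip_width: 0.0513
```

```bash
python3 - <<'E'
from h import *
st();snap("wrist","w20.png");crop("w20.png",220,130,420,320,4,"w20c.png")
E
```

```text
t 17.125 p [0.5604 0.2078 0.0922] q [ 9.658e-01  2.592e-01 -7.000e-04  8.000e-04] F [ 0.13  0.29 -0.29] T [-0.017  0.038 -0.041] g 0.0513
```

View pics/w20c.png

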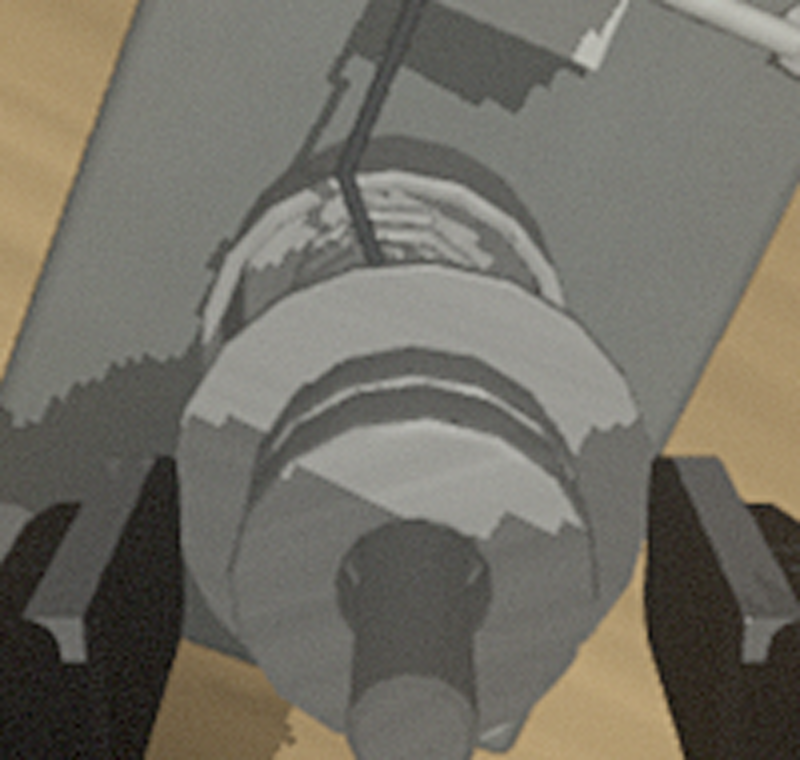

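Released. Both rings lie flat around the spindle, and the pan rose about 2 mm. From the grip heights I estimate plunger ≈ 20 mm, which is close to the first mark. I'll lift off and measure it properly by stereo with the wrist camera, relative to the plate top (114 mm).

send_rows:
  deltas:
    - {"grip": 0.6,"translation": [0,0,-0.02],"twist": [0,0,0]}
    - {"grip": 0.6,"translation": [0,0,-0.05],"twist": [0,0,0]}
    - {"grip": 0.6,"translation": [-0.01,0,-0.073],"twist": [0,0,0]}
    - {"grip": 0.6,"translation": [-0.04,0.03,-0.073],"twist": [0,0,0]}
    - {"grip": 0.6,"translation": [-0.058,0.05,-0.073],"twist": [0,0,0]}

```text
clock: 17.8
eef_pos: [0.535, 0.1346, 0.1658]
tool_rot: [0.966, 0.259, -0.0, 0.001]
ft_force: [-0.0, -0.4, 0.3]
grip_width: 0.0513
```

send_rows:
  deltas:
    - {"grip": 0.6,"translation": [0,0,0],"twist": [0,0,0]}
    - {"grip": 0.6,"translation": [0,0,0],"twist": [0,0,0]}

```text
clock: 18.05
eef_pos: [0.5353, 0.135, 0.166]
tool_rot: [0.966, 0.259, -0.0, 0.001]
ft_force: [-0.7, 0.1, 0.3]
grip_width: 0.0512
```

```bash
python3 - <<'E'
from h import *
st();snap("wrist","w21.png");snap("side","s21.png");st()
crop("s21.png",250,150,330,230,7.5,"s21c.png")
E
```

```text
t 18.05 p [0.5353 0.135  0.166 ] q [ 9.658e-01  2.591e-01 -0.000e+00  7.000e-04] F [-0.73  0.08  0.29] T [ 0.029 -0.041  0.049] g 0.0512
t 18.15 p [0.5353 0.1355 0.1658] q [ 9.657e-01  2.596e-01 -2.000e-04  8.000e-04] F [-0.02  0.18 -0.38] T [-0.023 -0.007 -0.02 ] g 0.0508
```

View pics/w21.png

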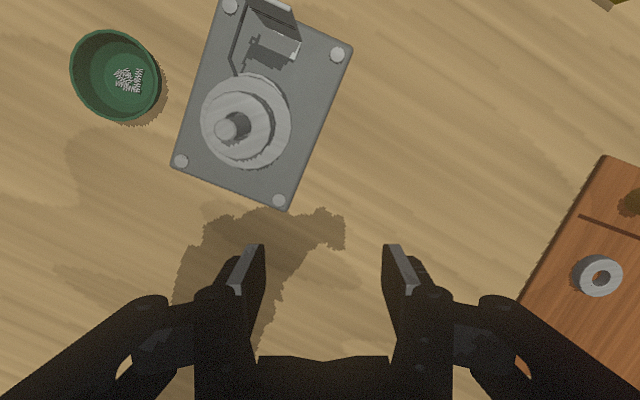

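View pics/s21c.png

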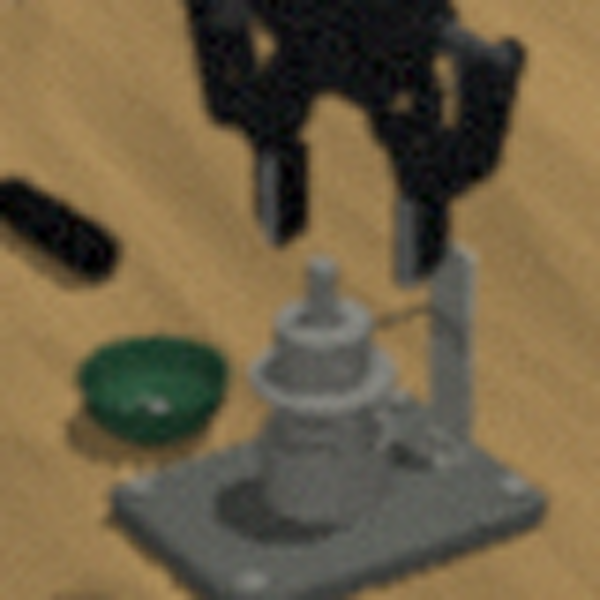

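send_rows:
  deltas:
    - {"grip": 0.6,"translation": [-0.02,-0.05,0],"twist": [0,0,0]}
    - {"grip": 0.6,"translation": [-0.02,-0.1,0],"twist": [0,0,0]}
    - {"grip": 0.6,"translation": [-0.02,-0.1,0],"twist": [0,0,0]}
    - {"grip": 0.6,"translation": [-0.02,-0.1,0],"twist": [0,0,0]}
    - {"grip": 0.6,"translation": [-0.02,-0.1,0],"twist": [0,0,0]}

```text
clock: 18.77
eef_pos: [0.4684, 0.2116, 0.1656]
tool_rot: [0.966, 0.259, -0.0, 0.001]
ft_force: [-0.3, 0.1, -0.7]
grip_width: 0.0515
```

```bash
python3 - <<'E'
from h import *
st();snap("wrist","w22.png");st()
crop("w21.png",150,0,370,220,3.6,"w21c.png")
crop("w22.png",260,0,600,300,2.35,"w22c.png")
E
```

```text
t 18.775 p [0.4684 0.2116 0.1656] q [ 9.658e-01  2.593e-01 -2.000e-04  9.000e-04] F [-0.29  0.07 -0.65] T [-0.043  0.001  0.032] g 0.0515
t 18.825 p [0.4684 0.2114 0.1655] q [ 9.659e-01  2.591e-01 -2.000e-04  8.000e-04] F [-0.12  0.51  0.1 ] T [ 0.014 -0.028 -0.036] g 0.0512
```

View pics/w22.png

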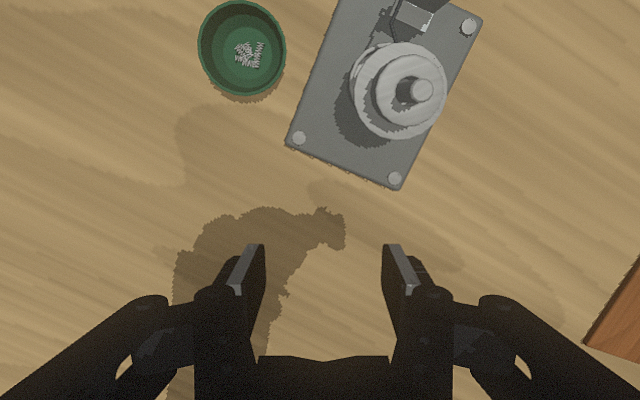

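View pics/w21c.png

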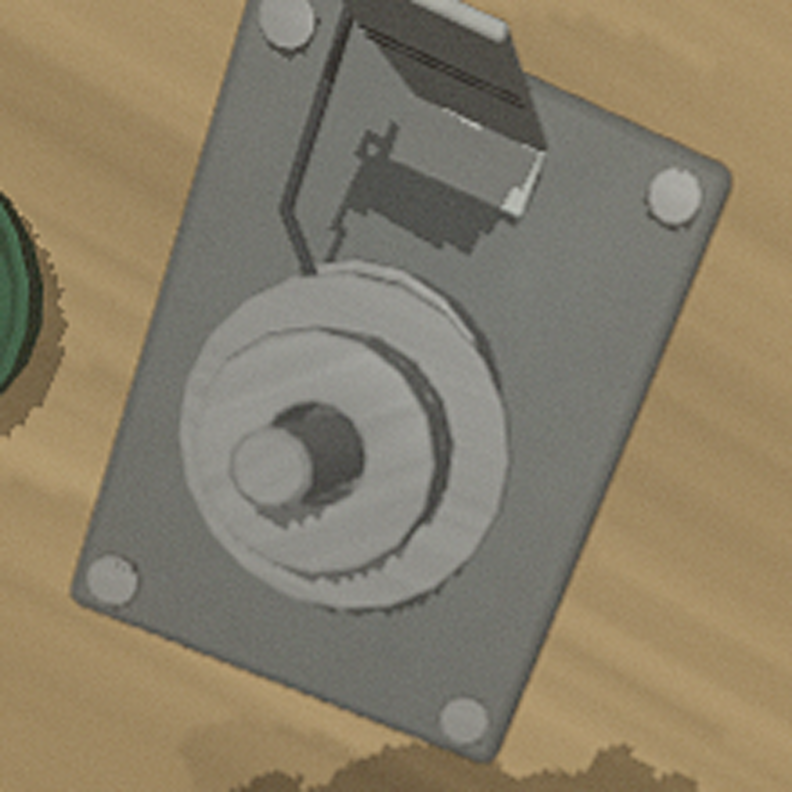

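```bash
python3 - <<'E'
from h import *
crop("w22.png",280,0,500,200,3.6,"w22d.png")
E
```

```text
(no output)
```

View pics/w22d.png

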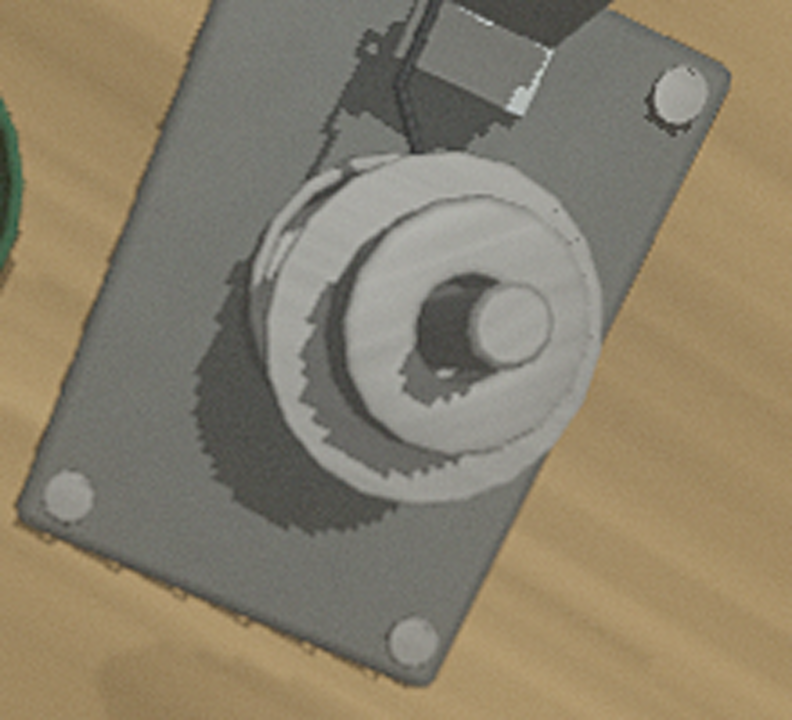

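```bash
python3 - <<'E'
from h import *
A=load("w21.png");B=load("w22.png")
def tri(a,b):
    o1,d1=ray(A,*a);o2,d2=ray(B,*b);d1/=np.linalg.norm(d1);d2/=np.linalg.norm(d2)
    M=np.stack([d1,-d2],1);s=np.linalg.lstsq(M,o2-o1,rcond=None)[0];p,q=o1+s[0]*d1,o2+s[1]*d2
    return np.round((p+q)/2*1000,1),np.round((p-q)*1000,1)
a=lambda x,y:(150+x/3.6,y/3.6)
b=lambda x,y:(280+x/3.6,y/3.6)
print("spin",*tri(a(272,467),b(511,325)))
print("pan",*tri(a(344,437),b(435,326.5)))
for m,n in [((674,196),(679,96)),((112,580),(69,496)),((464,720),(412,640))]:print("bolt",*tri(a(*m),b(*n)))
print("ringtop", *tri(a((202+437)/2,(328+574)/2),b((345+588)/2,(196+454)/2)))
E
```

```text
spin [557.6 205.6 126.1] [ 0.1  0.1 -0. ]
pan [558.7 206.2  77.2] [ 0.4  0.3 -0. ]
bolt [630.9 176.9  17.7] [0.1 0.1 0. ]
bolt [493.2 248.1  18.6] [ 0.  0. -0.]
bolt [504.2 160.9  17.6] [-0.2 -0.2  0.1]
ringtop [558.3 205.5  98.7] [-0.2 -0.1  0. ]
```

```bash
python3 - <<'E'
from h import *
c=load("s21.png")
for p in (17,19,20,21,22,24):
    u,v=proj(c,[.5576,.2056,.148-p/1000]);print(p,"spindle top crop",round((u-250)*7.5),round((v-150)*7.5))
a=np.deg2rad(7.2)
for y in(-.015,.015):
  for x in(.0605,.0635):
    for z in (.114,.016):
        q=np.array([.56205,.2125,0])+[x*np.cos(a)-y*np.sin(a),x*np.sin(a)+y*np.cos(a),z];u,v=proj(c,q);print("plate",x,y,z,round((u-250)*7.5),round((v-150)*7.5))
for z in (.072,.076,.080):
  q=np.array([.56205,.2125,0])+[.0605*np.cos(a)+.0*np.sin(a),.0605*np.sin(a)-.0*np.cos(a),z];u,v=proj(c,q);print("pointer",96-z*1000,round((u-250)*7.5),round((v-150)*7.5))
im=c["color"][178:222,280:322];cv2.imwrite("pics/s21e.png",cv2.resize(im,None,fx=13,fy=13,interpolation=cv2.INTER_CUBIC))
E
```

```text
17 spindle top crop 320 254
19 spindle top crop 320 259
20 spindle top crop 320 261
21 spindle top crop 320 263
22 spindle top crop 320 265
24 spindle top crop 320 270
plate 0.0605 -0.015 0.114 467 257
plate 0.0605 -0.015 0.016 464 462
plate 0.0635 -0.015 0.114 473 255
plate 0.0635 -0.015 0.016 470 460
plate 0.0605 0.015 0.114 426 228
plate 0.0605 0.015 0.016 424 431
plate 0.0635 0.015 0.114 432 226
plate 0.0635 0.015 0.016 429 429
pointer 24.0 445 331
pointer 20.0 445 323
pointer 16.0 445 314
```

View pics/s21e.png

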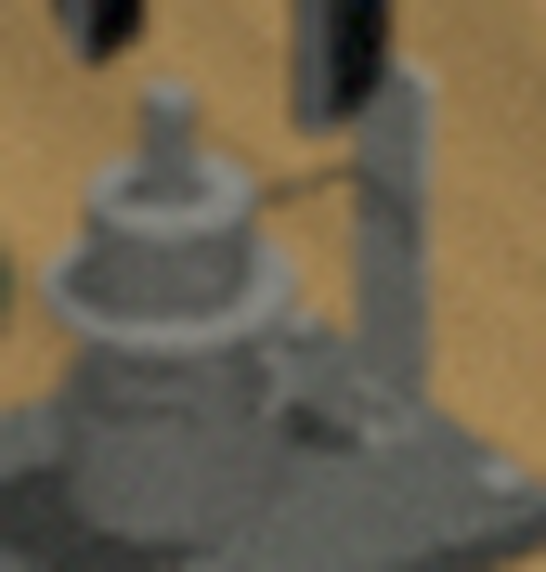

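Stereo gives spindle top 126.1 mm (plunger ≈ 21.9) and pan 77.2 mm (≈ 20.8). The bolts come out level at about 18 mm, as they should, and the side view's spindle top agrees with about 22. The pointer in the coarse side view reads only about 19, so I'll look at the plate's outer face directly.

```bash
python3 - <<'E'
from h import *
go([.61,.305,.175],30)
E
```

```text
trans [ 0.1694 -0.0102 -0.0096] twist [0.09 0.05 0.03]
```

send_rows:
  deltas:
    - {"grip": 0.6,"translation": [0.035,-0.03,-0.015],"twist": [0,0,0]}
    - {"grip": 0.6,"translation": [0.07,-0.05,-0.015],"twist": [0,0,0]}
    - {"grip": 0.6,"translation": [0.11,-0.04,-0.015],"twist": [0,0,0]}
    - {"grip": 0.6,"translation": [0.15,-0.015,-0.012],"twist": [0,0,0]}
    - {"grip": 0.6,"translation": [0.17,-0.01,-0.01],"twist": [0,0,0]}

```text
clock: 19.45
eef_pos: [0.6134, 0.3035, 0.1743]
tool_rot: [0.966, 0.258, -0.0, 0.001]
ft_force: [-0.2, 0.0, 0.1]
grip_width: 0.0513
```

send_rows:
  deltas:
    - {"grip": 0.6,"translation": [0,0,0],"twist": [0,0,0]}
    - {"grip": 0.6,"translation": [0,0,0],"twist": [0,0,0]}

```text
clock: 19.7
eef_pos: [0.6131, 0.3025, 0.1737]
tool_rot: [0.966, 0.257, -0.001, 0.001]
ft_force: [-0.2, 0.1, 0.5]
grip_width: 0.051
```

```bash
python3 - <<'E'
from h import *
st();snap("wrist","w23.png");st()
E
```

```text
t 19.7 p [0.6131 0.3025 0.1737] q [ 0.9664  0.2569 -0.001   0.0012] F [-0.22  0.12  0.46] T [-0.047  0.014  0.007] g 0.051
t 19.75 p [0.6129 0.3029 0.1742] q [ 9.664e-01  2.572e-01 -7.000e-04  1.100e-03] F [ 0.41 -0.22  0.37] T [-0.003  0.018 -0.02 ] g 0.0513
```

View pics/w23.png

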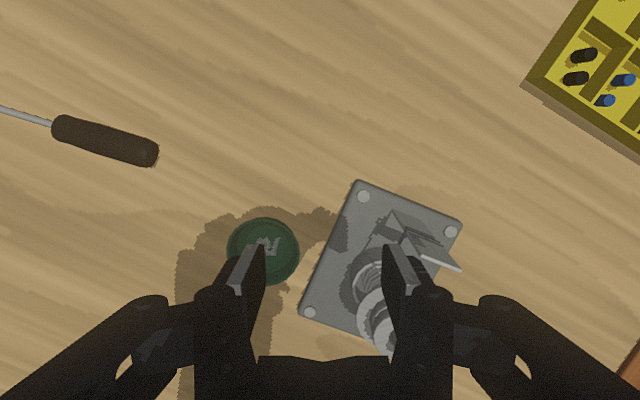

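```bash
python3 - <<'E'
from h import *
crop("w23.png",370,190,480,290,7,"w23c.png")
E
```

```text
(no output)
```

View pics/w23c.png

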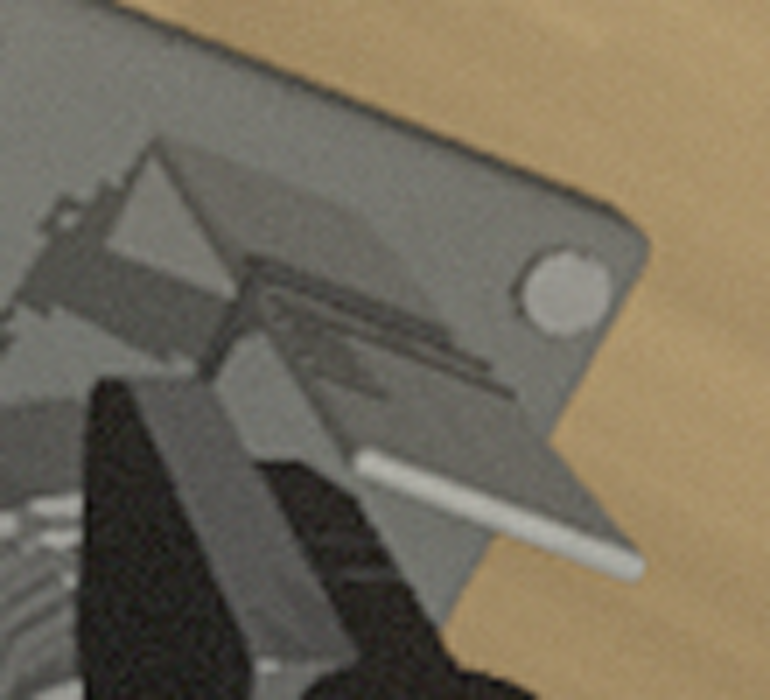

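```bash
python3 - <<'E'
from h import *
c=load("w23.png");im=c["color"][205:270,385:465];im=cv2.resize(im,None,fx=9,fy=9,interpolation=cv2.INTER_CUBIC)
cv2.imwrite("pics/w23d.png",im)
a=np.deg2rad(7.2);C=np.array([.56205,.2125,0])
for p in (-18,19.5,20,21,22,23,26.5,80):
    r=[]
    for y in(.015,-.015):
        q=C+[.0635*np.cos(a)-y*np.sin(a),.0635*np.sin(a)+y*np.cos(a),.096-p/1000];u,v=proj(c,q);r.append((round((u-385)*9),round((v-205)*9)))
    print(p,r)
cv2.imwrite("pics/w23e.png",cv2.convertScaleAbs(im,alpha=2,beta=-90))
E
```

```text
-18 [(333, 443), (709, 591)]
19.5 [(206, 248), (531, 377)]
20 [(205, 245), (529, 375)]
21 [(202, 241), (525, 370)]
22 [(199, 236), (521, 365)]
23 [(196, 232), (517, 360)]
26.5 [(187, 217), (503, 344)]
80 [(64, 27), (330, 135)]
```

View pics/w23e.png

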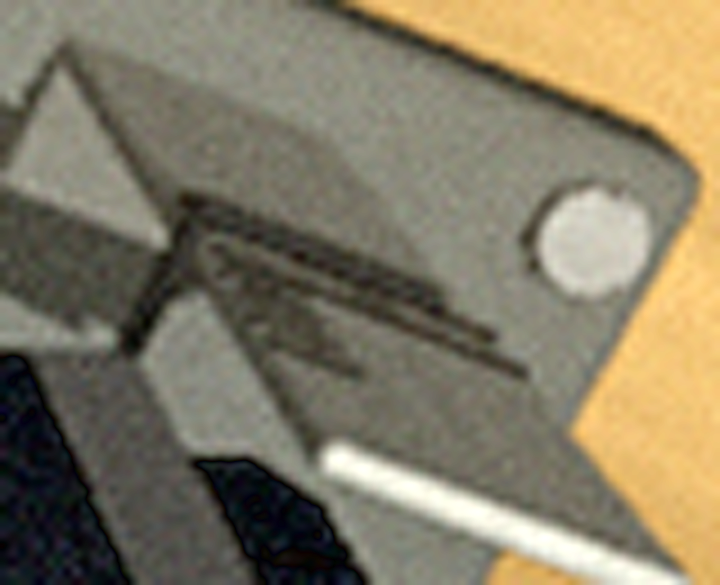

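The enlarged face shows the two long marks, their right ends at (525,375) and (495,337) in the crop. They match my projection for 19.5 and 26.5 mm, so the calibration is good. The pointer wire runs just above them in the picture, standing off from the face, so its parallax needs working out.

```bash
python3 - <<'E'
from h import *
c=load("w23.png");a=np.deg2rad(7.2);C=np.array([.56205,.2125,0])
def P(x,y,z):
    u,v=proj(c,C+[x*np.cos(a)-y*np.sin(a),x*np.sin(a)+y*np.cos(a),z]);return round((u-385)*9),round((v-205)*9)
for d in (1,2,3,4,5):
    for p in (17,19,21,23,25,27): print(d,p,[P(.0635+d/1000,y,.096-p/1000) for y in(.018,.010,-.008,-.015)])
im=c["color"][215:250,395:450];im=cv2.resize(im,None,fx=14,fy=14,interpolation=cv2.INTER_CUBIC);cv2.imwrite("pics/w23f.png",cv2.convertScaleAbs(im,alpha=2.2,beta=-100))
E
```

```text
1 17 [(186, 235), (274, 270), (471, 349), (547, 379)]
1 19 [(180, 226), (268, 261), (463, 339), (539, 369)]
1 21 [(175, 217), (262, 252), (456, 330), (530, 360)]
1 23 [(169, 209), (256, 243), (448, 320), (522, 350)]
1 25 [(164, 200), (250, 235), (441, 311), (514, 341)]
1 27 [(159, 192), (244, 226), (433, 302), (507, 331)]
2 17 [(192, 224), (280, 260), (477, 339), (553, 369)]
2 19 [(186, 215), (274, 251), (469, 329), (544, 359)]
2 21 [(180, 207), (267, 242), (461, 320), (536, 350)]
2 23 [(175, 198), (261, 233), (454, 310), (528, 340)]
2 25 [(169, 190), (255, 224), (446, 301), (520, 331)]
2 27 [(164, 182), (249, 216), (439, 292), (512, 321)]
3 17 [(197, 214), (285, 249), (483, 328), (558, 359)]
3 19 [(191, 205), (279, 240), (475, 319), (550, 349)]
3 21 [(186, 196), (273, 231), (467, 309), (542, 339)]
3 23 [(180, 188), (267, 223), (459, 300), (534, 330)]
3 25 [(174, 179), (260, 214), (452, 291), (526, 320)]
3 27 [(169, 171), (254, 205), (444, 282), (518, 311)]
4 17 [(203, 203), (291, 238), (488, 318), (564, 348)]
4 19 [(197, 194), (285, 230), (480, 308), (556, 338)]
4 21 [(191, 186), (278, 221), (473, 299), (547, 329)]
4 23 [(185, 177), (272, 212), (465, 290), (539, 320)]
4 25 [(180, 169), (266, 204), (457, 281), (531, 310)]
4 27 [(174, 161), (260, 195), (450, 272), (523, 301)]
5 17 [(208, 192), (297, 228), (494, 307), (570, 338)]
5 19 [(202, 184), (290, 219), (486, 298), (562, 328)]
5 21 [(196, 175), (284, 210), (478, 288), (553, 319)]
5 23 [(191, 167), (277, 202), (471, 279), (545, 309)]
5 25 [(185, 159), (271, 193), (463, 270), (537, 300)]
5 27 [(180, 150), (265, 185), (455, 262), (529, 291)]
```

View pics/w23f.png

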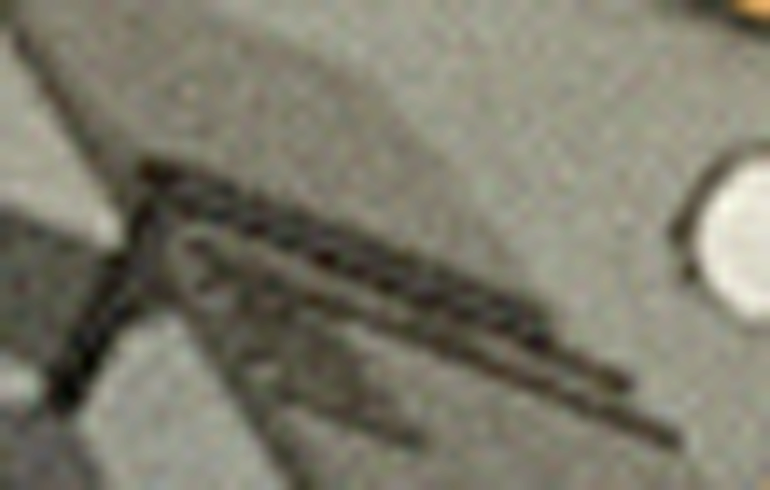

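```bash
python3 - <<'E'
from h import *
from scipy.optimize import least_squares
V={k:load(k) for k in("w21.png","w22.png","w23.png","s21.png")}
a7=np.deg2rad(7.2);C=np.array([.56205,.2125,0])
W=lambda x,y,z:C+[x*np.cos(a7)-y*np.sin(a7),x*np.sin(a7)+y*np.cos(a7),z]
obs={"w21.png":[(150+293/3.6,195/3.6),(150+322/3.6,100/3.6),(150+347/3.6,18/3.6)],
"w22.png":[(280+406/3.6,72/3.6),(280+434/3.6,8/3.6)],
"w23.png":[(395+62/14,215+395/14),(395+125/14,215+260/14)],
"s21.png":[(280+290/13,178+187/13),(280+345/13,178+169/13)]}
def f(t,keys):
    y,z=t;r=[]
    for k in keys:
        p=np.array(proj(V[k],W(.035,y,z)));q=np.array(proj(V[k],W(.066,y,z)));n=np.array([-(q-p)[1],(q-p)[0]]);n/=np.linalg.norm(n)
        for o in obs[k]:r.append(n@(np.array(o)-p)*(3 if 0 else 1))
    return r
for keys in (list(obs),["w21.png","w22.png","w23.png"],["w21.png","w23.png"],["w21.png","s21.png"]):
    s=least_squares(f,[.018,.075],args=(keys,));print(keys,np.round(s.x*1000,1),np.round(s.fun,2),"p",96-s.x[1]*1000)
E
```

```text
['w21.png', 'w22.png', 'w23.png', 's21.png'] [16.6 75.3] [ 0.34 -0.09 -0.46  0.21  0.3   0.02 -0.38 -0.01 -0.  ] p 20.70280934629288
['w21.png', 'w22.png', 'w23.png'] [16.6 75.3] [ 0.34 -0.09 -0.46  0.21  0.3   0.02 -0.38] p 20.70507831006914
['w21.png', 'w23.png'] [16.7 75.1] [ 0.41 -0.01 -0.38  0.2  -0.2 ] p 20.850485542801337
['w21.png', 's21.png'] [16.6 75.3] [ 0.41 -0.01 -0.38 -0.    0.  ] p 20.71541114676134
```

The four views agree on the pointer at z = 75.3 mm, so plunger ≈ 20.7 mm. That is between the marks (19.5–26.5) and agrees with the stereo (20.8–21.9), so no third ring is needed. The arm is clear of everything, so I'll hand in.

```bash
python3 - <<'E'
from h import *
o=st();print(np.abs(o["joint_vel"]).max());print(bot.job_done())
E
```

```text
t 19.75 p [0.6129 0.3029 0.1742] q [ 9.664e-01  2.572e-01 -7.000e-04  1.100e-03] F [ 0.41 -0.22  0.37] T [-0.003  0.018 -0.02 ] g 0.0513
0.01575347579308371
the job is handed in; nothing more can be done
None
```

Two rings, the near-left and near-right steel ones, are threaded on the spindle, stacked on the pan and let go, and the pointer rests between the long marks. I stopped there and handed in at 19.75 s. The other two rings were never touched, and the arm was clear of everything.

**Pointer position:** the four-view fit on the pointer wire gives about 20.7 mm, against marks at 19.5 and 26.5 mm. Stereo gave 20.8 mm from the pan and 21.9 mm from the spindle top.

**Disagreeing readings:**
- The heights at which I let go of the rings suggested 19.8 to 20.7 mm.
- A coarse single reading in the side camera gave about 19.2 mm. The four-view fit, which includes that camera, did not bear it out.

**Other checks:**
- The ring stack is about 8 mm off the tester's centre line, inside the 13 mm limit.
- The readings I took over the tester showed only 1–2 N, the size of the sensor noise.

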